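# Load the transporter and send it off

## Task

Stand the blue pit crew figure upright in the middle of the blue pad, out of the lorry's way, and set every chrome slot car lying about on the yellow lorry's narrow sloping deck, one behind the other, in line with the deck and centred on it, while the lorry waits in the white-cornered bay. Then slide the loaded lorry along its lane, without lifting it or losing a car, until it is centred and straight in the red-cornered bay. Finally slide the orange bumper block, without lifting it, squarely onto the orange-outlined rectangle behind the lorry to close the lane; leave the oil bottle, throttle and polish tin alone.

Things in the scene. Friction and masses are not known exactly. Their poses are not given: they have to be found in the camera images.
- board: green painted masonite track board, fixed, 310 (x) x 760 (y) x 6 thick, lying flat; origin at the centre of its underside, top 6 above. The lorry's lane (black slot between two steel strips) runs along its y axis at x = -65. All marks are flush paint
- bay_load (a point): centre, on the board's top, of the white-cornered bay (74 x 372, long side along the board's y) where the lorry stands at the start, not quite centred
- bay_depart (a point): centre, on the board's top, of the red-cornered bay (88 x 372), 165 further along the lane towards the board's -y; it overlaps the white bay
- bumper_square (a point): centre, on the board's top, of the orange-outlined rectangle (104 along the board's x, 60 along its y) across the lane; the lorry covers its middle until it has driven off. Its centre is about 72 behind the tail of a lorry standing centred in the red bay
- pit_pad (a point): centre, on the board's top, of the blue pad with white rim (68 diameter, flush paint)
- lorry: yellow toy transporter lorry, loose, 0.6 kg, stands flat on its underside and slides (wheels do not turn). Origin at the centre of the underside, x axis to the cab end (which heads along the board's -y), z up. Chassis 345 long (x -174 to 171), 46 wide, top 20 above the underside (wheels 51 over all). Cab is a block x 123 to 175, 50 wide (y), top 95 above the underside: pinch it across its width from above to slide the lorry
- deck: polished aluminium deck fixed on the lorry, 296 long x 24 wide x 6 thick, rising 0.157 rad (9 degrees) towards the cab. Origin at the centre of its top surface (30 behind the lorry's origin, 55 above its underside); x axis up the slope to the cab, z normal to the deck. Cars are wider than the deck and overhang it by 3 each side; they stay by friction. Four cars fit at a pitch of 74 (x = 111, 37, -37, -111)
- crew: blue tin pit crew figure, loose, 90 g: round base 44 diameter x 14 high, round body 20 diameter from 14 to 50, head and red cap (seen only) up to 64. Origin at the centre of the underside, z up. At the start it stands in the lane ahead of the lorry
- bumper: orange rubber bumper block, loose, 110 g, 60 (x) x 40 (y) x 32 high; origin at the centre of its underside. It must end with its 60 side along the board's x axis (across the lane), either way round
- car1: chrome slot car with red stripe, loose, 40 g; lower body 64 long (x) x 30 wide (y) x 15 high, cabin 22 wide (x -19 to 7) up to 24; origin at the centre of its underside, x to its nose. Wheels do not turn. It may go on the deck either way round, at any place along it. May be absent
- car2: chrome slot car with blue stripe, loose, 40 g; lower body 64 long (x) x 30 wide (y) x 15 high, cabin 22 wide (x -19 to 7) up to 24; origin at the centre of its underside, x to its nose. Wheels do not turn. It may go on the deck either way round, at any place along it. May be absent
- car3: chrome slot car with black stripe, loose, 40 g; lower body 64 long (x) x 30 wide (y) x 15 high, cabin 22 wide (x -19 to 7) up to 24; origin at the centre of its underside, x to its nose. Wheels do not turn. It may go on the deck either way round, at any place along it. May be absent
- car4: chrome slot car with green stripe, loose, 40 g; lower body 64 long (x) x 30 wide (y) x 15 high, cabin 22 wide (x -19 to 7) up to 24; origin at the centre of its underside, x to its nose. Wheels do not turn. It may go on the deck either way round, at any place along it. May be absent
- oil: small oil bottle, bystander, 36 diameter, 85 high, origin at its underside
- throttle: black hand throttle with red button, bystander, about 115 x 28 x 24, origin under the button end
- polish_tin: round tin with red label, bystander, 64 diameter, 40 high, standing on the board, origin at its underside

How it is judged:
On the way, in this order (a step that is already met when the one before it is completed fails the run):
1. with the lorry waiting in the white bay, the crew figure stands on the pad and every car sits on the deck, let go (horizontal distance between crew and pit_pad below 0.014 m and angle between crew's own z axis and vertical below 0.15 rad and z of crew in the frame of board between 0.003 and 0.01 m and x of car1 in the frame of deck between -0.125 and 0.125 m and y of car1 in the frame of deck between -0.009 and 0.009 m and z of car1 in the frame of deck between -0.004 and 0.006 m and angle between the x axis of each of car1, car2, car3, car4 and the x axis of deck, either way round below 0.2 rad and angle between the z axis of each of car1, car2, car3, car4 and the z axis of deck, either way round below 0.15 rad and x of car2 in the frame of deck between -0.125 and 0.125 m and y of car2 in the frame of deck between -0.009 and 0.009 m and z of car2 in the frame of deck between -0.004 and 0.006 m and x of car3 in the frame of deck between -0.125 and 0.125 m and y of car3 in the frame of deck between -0.009 and 0.009 m and z of car3 in the frame of deck between -0.004 and 0.006 m and x of car4 in the frame of deck between -0.125 and 0.125 m and y of car4 in the frame of deck between -0.009 and 0.009 m and z of car4 in the frame of deck between -0.004 and 0.006 m and contact force between the fingers and car1 below 0.3 N and contact force between the fingers and car2 below 0.3 N and contact force between the fingers and car3 below 0.3 N and contact force between the fingers and car4 below 0.3 N and horizontal distance between lorry and bay_load below 0.05 m), for 0.2 s.
2. the loaded lorry stands in the red bay with every car still on the deck (horizontal distance between lorry and bay_depart below 0.012 m and angle between the x axis of lorry and the y axis of board, either way round below 0.1 rad and x of car1 in the frame of deck between -0.125 and 0.125 m and y of car1 in the frame of deck between -0.009 and 0.009 m and z of car1 in the frame of deck between -0.004 and 0.006 m and angle between the x axis of each of car1, car2, car3, car4 and the x axis of deck, either way round below 0.2 rad and angle between the z axis of each of car1, car2, car3, car4 and the z axis of deck, either way round below 0.15 rad and x of car2 in the frame of deck between -0.125 and 0.125 m and y of car2 in the frame of deck between -0.009 and 0.009 m and z of car2 in the frame of deck between -0.004 and 0.006 m and x of car3 in the frame of deck between -0.125 and 0.125 m and y of car3 in the frame of deck between -0.009 and 0.009 m and z of car3 in the frame of deck between -0.004 and 0.006 m and x of car4 in the frame of deck between -0.125 and 0.125 m and y of car4 in the frame of deck between -0.009 and 0.009 m and z of car4 in the frame of deck between -0.004 and 0.006 m and linear speed of lorry below 0.02 m/s), for 0.2 s.
At the end, for the whole second after the job is handed in: lorry within 12 mm and 0.1 rad of the red bay; each car flat on the deck, within 9 mm of its centre line, 125 mm of its middle, 0.2 rad of its direction; figure upright within 14 mm of the pad centre; bumper within 12 mm and 0.15 rad of its rectangle; all at rest (all of step 2 and horizontal distance between crew and pit_pad below 0.014 m and angle between crew's own z axis and vertical below 0.15 rad and z of crew in the frame of board between 0.003 and 0.01 m and horizontal distance between bumper and bumper_square below 0.012 m and angle between the x axis of bumper and the x axis of board, either way round below 0.15 rad and linear speed of each of car1, car2, car3, car4, crew, bumper below 0.02 m/s); the robot touches nothing.
It fails at once if the lorry is lifted more than 10 mm off the board or tipped over 0.2 rad (z of lorry in the frame of board above 0.016 m or angle between lorry's own z axis and vertical above 0.2 rad).
It fails at once if the bumper block is lifted more than 12 mm off the board (z of bumper in the frame of board above 0.018 m).
It fails at once if a bystander is moved more than 30 mm (distance of any of oil, throttle, polish_tin from where it was at the start of the episode above 0.03 m).
Of car1, car2, car3, car4 only 3 to 4 are there at a start; the rules pass over those that are not, and their reading is None.
At some moment in a run one of bumper, crew may be knocked a few centimetres aside while the robot is not near it.
It also fails if it takes over 210 s, if anything falls off the work surface, if the arm or the gripper's body presses on something with over 40 N, if the wrist force passes 120 N, or if a joint passes its speed limit or range.

## Robot

A 6-joint arm with a two-finger parallel gripper is mounted at the origin on the work surface. World frame = base frame: x ahead of the robot, y to its left, z up, the work surface at z = 0. Lengths are in m, angles in rad, forces in N, time in s.
With the tool pointing down it reaches from about 0.35 to 0.975 m from the base axis. Payload 4.9 kg.
Tool frame: the origin (TCP) lies on the centre line of the jaws, within the pads' length; the fingertips stand 14 mm ahead of it and the grasp point (between the pads) lies 5 mm behind it; z points along the fingers, y is the line along which they close (so a half turn about z gives the same grasp; the last joint's range is limited). The gripper opens to 85 mm and grips with 20 to 120 N. Pads are 22 mm wide; open, the fingers measure 114 mm over their backs; the gripper's body (76 mm by 85 mm) begins 54 mm behind the grasp point. The pads swing forward as they close: fully open they stand 13 mm farther back than shut.
Start: joints at [-1.373, 0.053, 1.613, -0, 1.476, -0.119], TCP at [0.195, -0.594, 0.245] pointing down, gripper open.
Joint ranges: [-3.01, 3.01], [-1.01, 2.22], [0.06, 2.58], [-1.02, 4.17], [0.09, 2.62], [-3.14, 3.14]. Speed limits (rad/s): [2.57, 2.57, 3.14, 3.14, 3.14, 3.14].

## Interface

Orientations are given as a unit quaternion [w, x, y, z].
In Python, from plant import * gives the robot as it stands.
- The arm moves only by the tool send_rows, never from a script. Its argument "steps" is a list of rows, each an object with "translation": the shift along the tool's x, y, z in cm, a list of three; "delta_rot": the turn, a rotation vector about the tool's x, y, z in rad, a list of three; "jaw": the finger opening in cm, from 0 to 8.54. In form: [{"translation": [dx, dy, dz], "delta_rot": [rx, ry, rz], "jaw": jaw}, ...]. A call has exactly 8 rows; each row is the pose to reach, as a shift and turn from the pose commanded when the call began, along the tool's axes at that moment; what a row does not reach only later rows make up. A row lasts 1/10 s, in which the tool goes at most 50 mm and 8.59 degrees, less where a joint would pass 70% of its speed; a pose out of reach is approached as far as the arm can. A call with a gripper value outside its range is refused whole. The fingers move at their own pace and stop on an object; the grip force is fixed at half the most. Time passes only in rows, so rows that repeat a pose let the fingers close, or fill a call up. It gives the time, the measured TCP pose, the force, the opening and the grip force at its end, in the units of the state.
- state(): the state, without advancing time (a new reading comes with each control period).
- grab_frame(name): name is "side" or "top" or "wrist"; returns a dict with "pixels" (400x640x3 uint8, blue, green, red), "range_z" (400x640 float32, m along the optical axis (not along the pixel's ray), 0 where there is no reading), "fx", "fy", "cx", "cy" (pixels), "dist" ([k1, k2, p1, p2, k3] as OpenCV has them; the pictures are not rectified), "rvec" (rotation vector, rad) and "tvec" (3), from world to camera coordinates, as OpenCV has them. Camera axes: x right, y down, z forward; pixel columns grow to the right and rows downward; lengths in m; the calibration is good to about 2 mm. A picture is of the moment at which its call begins.
- job_done(): hands the job in; it is judged then, once.
The state is a dict: "time": time; "joint_pos": joint angles; "joint_vel": joint speeds; "joint_efforts": joint torques, N m; "tool_pos": TCP position; "tool_rot": TCP orientation; "contact_force": force on the tool from outside, world axes, zero at the start; "ft_torque": the same for the moment, N m; "gripper_width": opening from 0.0 (shut) to 1.0 (fully open); "grasp_force": force on a finger pad.
Only numpy, scipy, OpenCV 4.12 (cv2) and the standard library are available. Lean on these libraries where they do the work, as an engineer would, in place of code of your own. Each camera call takes 0.05 s, during which the arm holds its last target. There are 200 camera calls.

## Working session

There is one attempt and no reset: what is moved stays moved. The work goes in short steps, Python scripts to look and compute and a tool call to move; the robot and the scene stay as the last step left them, time stands still between calls to the robot, and variables do not carry over. Pictures are saved under pics/ and viewed, at most 14 in all, crops included, and the job is handed in when it is done.

Besides the shell and the picture viewer there is one more tool, called after "Request:" in YAML: its name, and indented under it one key for each argument. send_rows: Moves the arm, as the interface text tells. Its arguments: {"type":"object","properties":{"steps":{"type":"array","items":{"type":"object","properties":{"translation":{"type":"array","items":{"type":"number"}},"delta_rot":{"type":"array","items":{"type":"number"}},"jaw":{"type":"number"}}}}},"required":["steps"]}

```bash
mkdir -p pics; ls; python3 - <<'E'
from plant import *
import cv2, pickle
s=state(); print(s)
for n in ("top","side"):
    f=grab_frame(n); pickle.dump(f,open(f"{n}0.pkl","wb")); cv2.imwrite(f"pics/{n}0.png",f["pixels"])
    print(n,f["fx"],f["dist"],f["rvec"],f["tvec"])
E
```

```text
pics
{'time': 0.0, 'joint_pos': array([-1.37301319e+00,  5.33488740e-02,  1.61427265e+00, -1.65501993e-05,
        1.47599693e+00, -1.18986289e-01]), 'joint_vel': array([-0.00063312, -0.00120783, -0.00016264,  0.00029638, -0.00123883,
       -0.00045842]), 'joint_efforts': array([ 1.00858142e-03, -3.93676937e+01, -3.70179069e+01,  2.69324727e-05,
        7.06518869e-03, -4.88907645e-06]), 'tool_pos': array([ 0.19457499, -0.59332478,  0.24408069]), 'tool_rot': array([-1.01178992e-03,  9.87482709e-01,  1.57724043e-01, -4.81271082e-05]), 'contact_force': array([ 0.67276025,  0.96291355, -0.30235063]), 'ft_torque': array([ 0.01967477,  0.01379024, -0.02500925]), 'grasp_force': 0.0, 'gripper_width': 0.9976546611182424}
top 429.22801238476745 [-0.09981749  0.          0.          0.          0.        ] [ 2.1822284  -2.16572914  0.1172279 ] [0.03285784 0.62538712 1.17153754]
side 420.14987218499726 [0.01464644 0.         0.         0.         0.        ] [ 0.94929528 -2.40294648  1.17003183] [0.4544629  0.27939736 0.65685664]
```

View pics/top0.png

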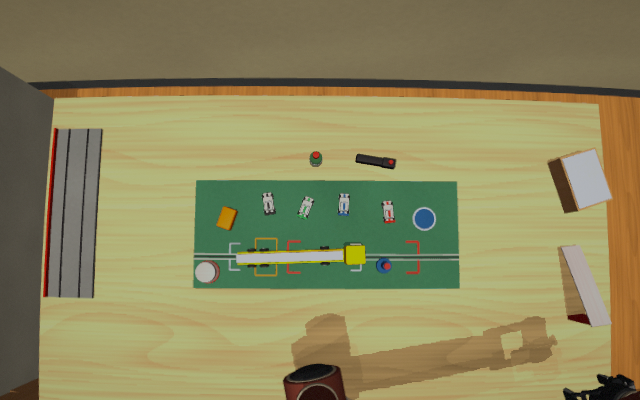

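View pics/side0.png

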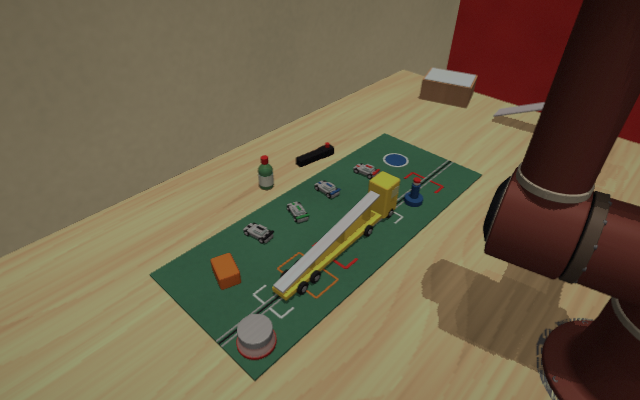

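The top view shows the lorry with its cab at (355,254) and tail at (237,259), and the crew at (384,266). The pad is at (424,218) and the bumper at (227,217). All four cars are there: black (268,203), green (306,207), blue (344,204) and red (389,211).

```bash
cat > h.py <<'E'
import numpy as np, cv2, pickle
from scipy.spatial.transform import Rotation as R
def cam(f):
    K=np.array([[f["fx"],0,f["cx"]],[0,f["fy"],f["cy"]],[0,0,1.]]); return K,np.array(f["dist"],float),R.from_rotvec(np.ravel(f["rvec"])).as_matrix(),np.ravel(f["tvec"])
def rays(f,uv):
    K,d,M,t=cam(f); n=cv2.undistortPoints(np.float64(uv).reshape(-1,1,2),K,d)[:,0]
    return -M.T@t, np.c_[n,np.ones(len(n))]@M, n
def atz(f,uv,z):
    c,r,_=rays(f,uv); return c+r*((z-c[2])/r[:,2])[:,None]
def cloud(f):
    h,w=f["range_z"].shape; u,v=np.meshgrid(np.arange(w),np.arange(h))
    c,r,_=rays(f,np.c_[u.ravel(),v.ravel()]); return (c+r*f["range_z"].reshape(-1,1)).reshape(h,w,3)
def proj(f,P):
    K,d,M,t=cam(f); return cv2.projectPoints(np.float64(P).reshape(-1,1,3),f["rvec"],f["tvec"],K,d)[0][:,0]
def rect(pts):
    (c,s,a)=cv2.minAreaRect(np.float32(pts)*1000); 
    if s[0]<s[1]: a+=90; s=s[::-1]
    a=(a+90)%180-90
    return np.r_[c,s,a].round(1)
def go(x,y,z,yaw,pitch=0):
    """print shift (cm) and rotvec from present pose to target. yaw = world angle of tool y axis (mod pi); pitch tilts tool about tool y so that approach leans"""
    from plant import state
    s=state(); T=R.from_quat(np.r_[s["tool_rot"][1:],s["tool_rot"][0]])
    best=None
    for k in (0,np.pi):
        a=yaw+k; Y=np.array([np.cos(a),np.sin(a),0]); Z=np.array([0,0,-1.]); X=np.cross(Y,Z)
        G=R.from_matrix(np.c_[X,Y,Z])
        if pitch: # lean tool so that back end (-z) moves along world +y for pitch>0
            G=R.from_rotvec([-pitch,0,0])*G
        d=(T.inv()*G).as_rotvec()
        if best is None or np.linalg.norm(d)<np.linalg.norm(best): best=d
    t=T.inv().apply(np.array([x,y,z])-s["tool_pos"])*100
    print("trans cm",t.round(2),"rot",best.round(3),"j6",s["joint_pos"][5].round(2),"rows>=",np.ceil(max(np.linalg.norm(t)/5,np.linalg.norm(best)/.15)))
E
python3 - <<'E'
from h import *
f=pickle.load(open("top0.pkl","rb")); im=f["pixels"]; P=cloud(f); hsv=cv2.cvtColor(im,cv2.COLOR_BGR2HSV)
g=cv2.inRange(hsv,(60,60,30),(95,255,160)); g[:170]=0;g[300:]=0
n,l,st,ce=cv2.connectedComponentsWithStats(g); g=(np.isin(l,[i for i in range(1,n) if st[i,4]>300]))
vu=np.argwhere(g)[:,::-1]; print("board",rect(atz(f,vu,.006)[:,:2]), "depth z", np.percentile(P[g][:,2],[5,50,95]))
b=rect(atz(f,vu,.006)[:,:2]);
for nm,lo,hi,z in (("bumper",(5,150,120),(18,255,255),.038),("cab",(24,150,60),(34,255,255),.101),("crewcap",(0,150,80),(6,255,255),.07),("crewblue",(100,120,40),(120,255,255),.02)):
    m=cv2.inRange(hsv,lo,hi); m[:170]=0;m[300:]=0; n,l,st,ce=cv2.connectedComponentsWithStats(m)
    for i in range(1,n):
        if st[i,4]>15: print(nm,ce[i].round(1),st[i,4],rect(atz(f,np.argwhere(l==i)[:,::-1],z)[:,:2]),"cent",atz(f,ce[i],z)[0,:2].round(4),"medz",np.median(P[l==i][:,2]).round(3))
H=P[...,2]-.006
c=np.deg2rad(b[4]-0)
for lo,hi in ((.008,.04),(.04,.2)):
    m=((H>lo)&(H<hi)).astype(np.uint8); m[:130]=0;m[295:]=0;m[:,:185]=0;m[:,470:]=0
    n,l,st,ce=cv2.connectedComponentsWithStats(m)
    for i in range(1,n):
        if st[i,4]>25: 
            q=P[l==i]; print(lo,ce[i].round(),st[i,4],rect(q[:,:2]),"zmax",np.percentile(q[:,2],[20,95]).round(4))
E
```

```text
board [561.3   5.7 756.8 307.8 -89.9] depth z [0.00215617 0.00610835 0.01020067]
bumper [623.8 233.3] 4056 [ 563.9 -876.4  386.7  121.    -1.7] cent [ 0.5634 -0.8755] medz -0.749
bumper [231.9 219.9] 30 [596.  271.8  58.3   8.2 -21.5] cent [0.596  0.2704] medz 0.034
bumper [414. 245.] 22 [ 529.8 -237.1   43.2   20.    45.2] cent [ 0.5297 -0.2372] medz 0.006
cab [323.4 255.5] 790 [501.8  74.1 332.7  49.7 -89.5] cent [0.4997 0.0167] medz 0.051
crewcap [ 47.4 230.5] 270 [5.534e+02 7.899e+02 3.543e+02 7.300e+00 1.000e-01] cent [0.5586 0.7891] medz 0.025
crewcap [389.2 221.1] 24 [ 595.2 -161.8   27.4    8.2  -89.6] cent [ 0.5936 -0.1625] medz 0.024
crewcap [291.  243.2] 36 [533.9 101.2  41.   17.9 -55.8] cent [0.5319 0.1033] medz 0.006
crewcap [414.  243.6] 40 [ 531.2 -230.9   45.8   22.4   47.7] cent [ 0.5328 -0.2296] medz 0.006
crewcap [414.2 270.4] 35 [ 462.9 -231.5   44.3   21.   -45.7] cent [ 0.4606 -0.2294] medz 0.007
crewcap [291.1 270.5] 40 [458.1 101.6  40.2  18.8  54.6] cent [0.459  0.1023] medz 0.007
crewcap [386.6 265.8] 23 [ 472.3 -154.1   13.6   10.7  -89.8] cent [ 0.4729 -0
[... 760 characters left out ...]
29]
0.008 [227. 218.] 318 [602.6 291.   59.4  45.7 -20.2] zmax [0.0349 0.0412]
0.008 [279. 257.] 756 [494.8 107.6 299.   52.9 -87.3] zmax [0.0251 0.0438]
0.008 [383. 265.] 146 [ 472.2 -155.    42.5   42.4   -4.2] zmax [0.0182 0.0307]
0.008 [208. 271.] 278 [453.1 338.7  60.5  58.3  56.6] zmax [0.0212 0.0458]
0.04 [315. 157.] 125 [7.728e+02 3.900e+01 3.460e+01 3.070e+01 5.000e-01] zmax [0.0543 0.0868]
0.04 [355. 255.] 413 [502.8 -67.3  54.3  50.6 -88.8] zmax [0.0975 0.1042]
0.04 [299. 257.] 789 [496.   90.2 247.5  24.  -87.6] zmax [0.054 0.083]
0.04 [205. 271.] 132 [453.3 337.8  52.9  49.1  18.6] zmax [0.0465 0.0499]
0.04 [386. 266.] 47 [ 472.  -155.3   17.3   16.8   86.4] zmax [0.0575 0.0731]
```

```bash
python3 - <<'E'
from h import *
go(.4725,-.155,.20,0)
f=pickle.load(open("top0.pkl","rb")); P=cloud(f)
p=P[235:275,236:370].reshape(-1,3); im=f["pixels"][235:275,236:370].reshape(-1,3)
t=p[:,1]
# deck: points near expected deck plane
q=p[(abs(p[:,2]-(.061+.1584*(.1116-t)))<.008)&(t>-.03)&(abs(p[:,0]-(.4951+.043*(.1116-t)))<.02)]
a=np.polyfit(q[:,1],q[:,2],1); print("deck z fit",a, "z@.1116",np.polyval(a,.1116),len(q), q[:,1].min(),q[:,1].max())
# centre line from mid of extents in y-bins
yb=[];xb=[]
for lo in np.arange(-.02,.24,.02):
    r=q[(q[:,1]>=lo)&(q[:,1]<lo+.02)]
    if len(r)>10: yb.append(lo+.01); xb.append((r[:,0].min()+r[:,0].max())/2)
b=np.polyfit(yb,xb,1); print("deck line slope",b[0],"x@.1116",np.polyval(b,.1116),np.round(np.array(xb)-np.polyval(b,yb),4))
c=p[abs(p[:,2]-.101)<.006]; print("cab",rect(c[:,:2]),c[:,:2].min(0),c[:,:2].max(0))
E
```

```text
trans cm [ 40.06 -32.99   4.49] rot [-2.000e-03 -1.000e-03 -1.254e+00] j6 -0.12 rows>= 11.0
deck z fit [-0.16110145  0.07897503] z@.1116 0.0609961128800707 937 -0.02793675403105527 0.25716419485897457
deck line slope -0.035249471347650684 x@.1116 0.4953669607778679 [ 0.0001  0.0007 -0.0001  0.0005  0.001  -0.0011 -0.0007 -0.0001  0.0003
 -0.0019 -0.0014 -0.0009  0.0036]
cab [502.9 -67.3  50.7  49.9 -89.7] [ 0.47785368 -0.0926713 ] [ 0.52786823 -0.04198509]
```

Request:
send_rows:
  steps:
    - {"translation": [4, -3.3, 0], "delta_rot": [0, 0, -0.14], "jaw": 6}
    - {"translation": [8, -6.6, 0], "delta_rot": [0, 0, -0.28], "jaw": 6}
    - {"translation": [12, -9.9, 0], "delta_rot": [0, 0, -0.42], "jaw": 6}
    - {"translation": [16, -13.2, 0], "delta_rot": [0, 0, -0.56], "jaw": 6}
    - {"translation": [20, -16.5, 0], "delta_rot": [0, 0, -0.7], "jaw": 6}
    - {"translation": [24, -19.8, 0], "delta_rot": [0, 0, -0.84], "jaw": 6}
    - {"translation": [28, -23.1, 0], "delta_rot": [0, 0, -0.98], "jaw": 6}
    - {"translation": [32, -26.4, 1], "delta_rot": [0, 0, -1.12], "jaw": 6}

```text
time: 0.9
tool_pos: [0.4093, -0.2548, 0.2385]
tool_rot: [0.001, 0.751, 0.66, 0.0]
contact_force: [0.8, 0.2, -0.1]
gripper_width: 0.702
grasp_force: 0.0
```

```bash
python3 -c "
from h import *
go(.4725,-.155,.12,0)"
```

```text
trans cm [10.72  4.97 11.85] rot [ 0.002  0.001 -0.129] j6 -0.58 rows>= 4.0
```

Request:
send_rows:
  steps:
    - {"translation": [3, 1.5, 2], "delta_rot": [0, 0, -0.05], "jaw": 5}
    - {"translation": [6, 3, 5], "delta_rot": [0, 0, -0.1], "jaw": 5}
    - {"translation": [9.4, 4.4, 7], "delta_rot": [0, 0, -0.1], "jaw": 5}
    - {"translation": [9.4, 4.4, 11], "delta_rot": [0, 0, -0.1], "jaw": 5}
    - {"translation": [9.4, 4.4, 11], "delta_rot": [0, 0, -0.1], "jaw": 5}
    - {"translation": [9.4, 4.4, 11], "delta_rot": [0, 0, -0.1], "jaw": 5}
    - {"translation": [9.4, 4.4, 11], "delta_rot": [0, 0, -0.1], "jaw": 5}
    - {"translation": [9.4, 4.4, 11], "delta_rot": [0, 0, -0.1], "jaw": 5}

```text
time: 1.7
tool_pos: [0.4655, -0.1704, 0.1301]
tool_rot: [0.002, 0.719, 0.695, 0.001]
contact_force: [-0.4, -0.4, 0.2]
gripper_width: 0.588
grasp_force: 0.0
```

```bash
python3 -c "
from h import *
from plant import *
go(.4725,-.155,.042,0)
f=grab_frame('wrist'); pickle.dump(f,open('w1.pkl','wb')); cv2.imwrite('pics/w1.png',f['pixels'])"
```

```text
trans cm [1.58 0.61 8.81] rot [ 0.004  0.002 -0.035] j6 -0.47 rows>= 2.0
```

View pics/w1.png

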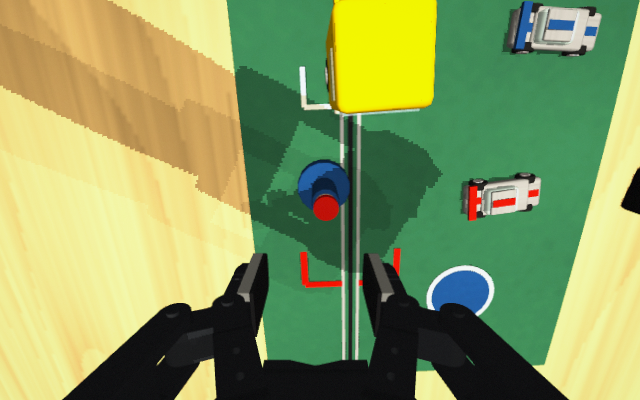

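The wrist view shows the crew base at (323,184) with its cap at (326,208), the cab at (382,55), and the red car at (502,196).

Request:
send_rows:
  steps:
    - {"translation": [1.6, 0.6, 1], "delta_rot": [0, 0, -0.035], "jaw": 5}
    - {"translation": [1.6, 0.6, 5], "delta_rot": [0, 0, -0.035], "jaw": 5}
    - {"translation": [1.6, 0.6, 8.8], "delta_rot": [0, 0, -0.035], "jaw": 5}
    - {"translation": [1.6, 0.6, 8.8], "delta_rot": [0, 0, -0.035], "jaw": 5}
    - {"translation": [1.6, 0.6, 8.8], "delta_rot": [0, 0, -0.035], "jaw": 5}
    - {"translation": [1.6, 0.6, 8.8], "delta_rot": [0, 0, -0.035], "jaw": 0}
    - {"translation": [1.6, 0.6, 8.8], "delta_rot": [0, 0, -0.035], "jaw": 0}
    - {"translation": [1.6, 0.6, 8.8], "delta_rot": [0, 0, -0.035], "jaw": 0}

```text
time: 2.55
tool_pos: [0.4729, -0.1543, 0.0425]
tool_rot: [0.002, 0.707, 0.707, 0.001]
contact_force: [0.3, 0.5, 6.4]
gripper_width: 0.217
grasp_force: 58.4
```

Request:
send_rows:
  steps:
    - {"translation": [0, 0, 0], "delta_rot": [0, 0, 0], "jaw": 0}
    - {"translation": [0, 0, 0], "delta_rot": [0, 0, 0], "jaw": 0}
    - {"translation": [0, 0, -1], "delta_rot": [0, 0, 0], "jaw": 0}
    - {"translation": [0, 0, -4], "delta_rot": [0, 0, 0], "jaw": 0}
    - {"translation": [0, 0, -6], "delta_rot": [0, 0, 0], "jaw": 0}
    - {"translation": [0, 0, -6], "delta_rot": [0, 0, 0], "jaw": 0}
    - {"translation": [0, 0, -6], "delta_rot": [0, 0, 0], "jaw": 0}
    - {"translation": [0, 0, -6], "delta_rot": [0, 0, 0], "jaw": 0}

```text
time: 3.35
tool_pos: [0.47, -0.1528, 0.0983]
tool_rot: [-0.001, 0.707, 0.707, -0.0]
contact_force: [-0.4, -0.1, -0.2]
gripper_width: 0.214
grasp_force: 58.7
```

```bash
python3 -c "
from h import *
from plant import *
s=state();print(s['tool_pos'],s['gripper_width'],s['grasp_force'])
go(.606,-.2715,.1,0)
f=grab_frame('side'); cv2.imwrite('pics/s1.png',f['pixels'][60:300,250:520])"
```

```text
[ 0.46998603 -0.15279562  0.09827551] 0.21431711511383392 58.74934494495392
trans cm [-11.88  13.59  -0.22] rot [-0.002 -0.001  0.001] j6 -0.47 rows>= 4.0
```

Request:
send_rows:
  steps:
    - {"translation": [-3, 3.4, 0], "delta_rot": [0, 0, 0], "jaw": 0}
    - {"translation": [-6, 6.8, 0], "delta_rot": [0, 0, 0], "jaw": 0}
    - {"translation": [-9, 10.2, 0], "delta_rot": [0, 0, 0], "jaw": 0}
    - {"translation": [-11.9, 13.6, 0], "delta_rot": [0, 0, 0], "jaw": 0}
    - {"translation": [-11.9, 13.6, 2], "delta_rot": [0, 0, 0], "jaw": 0}
    - {"translation": [-11.9, 13.6, 2], "delta_rot": [0, 0, 0], "jaw": 0}
    - {"translation": [-11.9, 13.6, 2], "delta_rot": [0, 0, 0], "jaw": 0}
    - {"translation": [-11.9, 13.6, 2], "delta_rot": [0, 0, 0], "jaw": 0}

```text
time: 4.2
tool_pos: [0.6065, -0.2714, 0.0795]
tool_rot: [-0.0, 0.707, 0.708, -0.0]
contact_force: [0.0, 0.4, 0.0]
gripper_width: 0.216
grasp_force: 59.0
```

```bash
python3 -c "
from h import *
from plant import *
go(.606,-.2715,.0435,0)
f=grab_frame('top');K=cloud(f)[200:235,405:445].reshape(-1,3);q=K[K[:,2]>.02];print(len(q),np.percentile(q[:,2],[5,50,99]))
f=grab_frame('side'); cv2.imwrite('pics/s2.png',cv2.resize(f['pixels'][80:240,300:500],None,fx=3,fy=3))"
```

```text
trans cm [-0.01 -0.05  3.6 ] rot [-0.001 -0.     0.001] j6 -0.53 rows>= 1.0
789 [0.05796492 0.38571837 0.42555261]
```

View pics/s2.png

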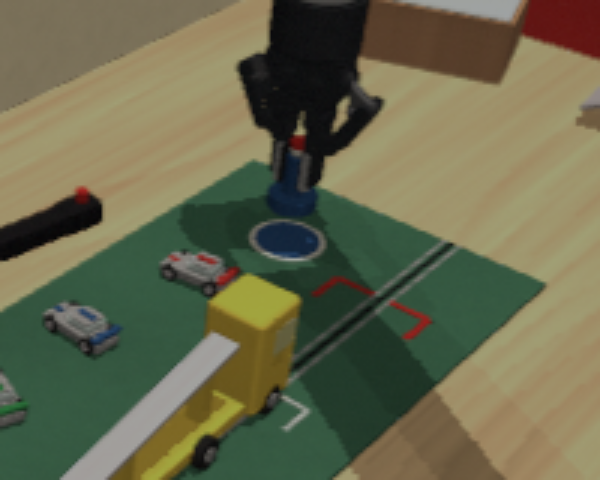

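The crew figure hangs upright between the fingers, directly above the pad centre at (288,240).

Request:
send_rows:
  steps:
    - {"translation": [0, 0, 1.5], "delta_rot": [0, 0, 0], "jaw": 0}
    - {"translation": [0, 0, 3], "delta_rot": [0, 0, 0], "jaw": 0}
    - {"translation": [0, 0, 3.6], "delta_rot": [0, 0, 0], "jaw": 0}
    - {"translation": [0, 0, 3.6], "delta_rot": [0, 0, 0], "jaw": 0}
    - {"translation": [0, 0, 3.6], "delta_rot": [0, 0, 0], "jaw": 0}
    - {"translation": [0, 0, 3.6], "delta_rot": [0, 0, 0], "jaw": 5}
    - {"translation": [0, 0, 3.6], "delta_rot": [0, 0, 0], "jaw": 5}
    - {"translation": [0, 0, 3.6], "delta_rot": [0, 0, 0], "jaw": 5}

```text
time: 5.1
tool_pos: [0.6072, -0.2722, 0.0437]
tool_rot: [0.0, 0.707, 0.707, 0.0]
contact_force: [-0.4, -1.0, 0.2]
gripper_width: 0.581
grasp_force: 0.0
```

Request:
send_rows:
  steps:
    - {"translation": [0, 0, 0], "delta_rot": [0, 0, 0], "jaw": 5}
    - {"translation": [0, 0, 0], "delta_rot": [0, 0, 0], "jaw": 5}
    - {"translation": [0, 0, -3], "delta_rot": [0, 0, 0], "jaw": 5}
    - {"translation": [0, 0, -7], "delta_rot": [0, 0, 0], "jaw": 5}
    - {"translation": [0, 0, -11], "delta_rot": [0, 0, 0], "jaw": 5}
    - {"translation": [0, 0, -12], "delta_rot": [0, 0, 0], "jaw": 5}
    - {"translation": [0, 0, -12], "delta_rot": [0, 0, 0], "jaw": 5}
    - {"translation": [0, 0, -12], "delta_rot": [0, 0, 0], "jaw": 5}

```text
time: 5.9
tool_pos: [0.6064, -0.2718, 0.1621]
tool_rot: [-0.001, 0.707, 0.707, -0.0]
contact_force: [0.1, -0.3, -0.6]
gripper_width: 0.584
grasp_force: 0.0
```

```bash
python3 -c "
from h import *
go(.6255,-.1686,.1,np.deg2rad(94.3))"
```

```text
trans cm [10.31  1.93  6.22] rot [-2.000e-03  1.000e-03  1.497e+00] j6 -0.53 rows>= 10.0
```

Request:
send_rows:
  steps:
    - {"translation": [1.3, 0.2, 0], "delta_rot": [0, 0, 0.14], "jaw": 5}
    - {"translation": [2.6, 0.4, 0], "delta_rot": [0, 0, 0.28], "jaw": 5}
    - {"translation": [3.9, 0.7, 0], "delta_rot": [0, 0, 0.42], "jaw": 5}
    - {"translation": [5.2, 0.9, 1], "delta_rot": [0, 0, 0.56], "jaw": 5}
    - {"translation": [6.5, 1.2, 2], "delta_rot": [0, 0, 0.7], "jaw": 5}
    - {"translation": [7.8, 1.5, 3], "delta_rot": [0, 0, 0.84], "jaw": 5}
    - {"translation": [9.1, 1.7, 4], "delta_rot": [0, 0, 0.98], "jaw": 5}
    - {"translation": [10.3, 1.9, 5], "delta_rot": [0, 0, 1.12], "jaw": 5}

```text
time: 6.7
tool_pos: [0.6242, -0.1678, 0.1097]
tool_rot: [-0.002, 0.975, 0.221, -0.002]
contact_force: [-0.5, 0.0, -0.0]
gripper_width: 0.584
grasp_force: 0.0
```

Request:
send_rows:
  steps:
    - {"translation": [0, 0, 0], "delta_rot": [0, 0, 0.13], "jaw": 5}
    - {"translation": [0, 0, 0], "delta_rot": [0, 0, 0.26], "jaw": 5}
    - {"translation": [0, 0, 0], "delta_rot": [0, 0, 0.377], "jaw": 5}
    - {"translation": [0, 0, 0], "delta_rot": [0, 0, 0.377], "jaw": 5}
    - {"translation": [0, 0, 0], "delta_rot": [0, 0, 0.377], "jaw": 5}
    - {"translation": [0, 0, 0], "delta_rot": [0, 0, 0.377], "jaw": 5}
    - {"translation": [0, 0, 0], "delta_rot": [0, 0, 0.377], "jaw": 5}
    - {"translation": [0, 0, 0], "delta_rot": [0, 0, 0.377], "jaw": 5}

```text
time: 7.5
tool_pos: [0.626, -0.1691, 0.1136]
tool_rot: [-0.0, 0.999, 0.038, -0.0]
contact_force: [-1.1, 0.2, 0.1]
gripper_width: 0.592
grasp_force: 0.0
```

```bash
python3 -c "
from h import *
from plant import *
go(.6255,-.1686,.022,np.deg2rad(94.3))
f=grab_frame('wrist'); cv2.imwrite('pics/w2.png',f['pixels']); pickle.dump(f,open('w2.pkl','wb'))
P=cloud(f); m=((P[...,2]>.012)&(P[...,2]<.045)).astype(np.uint8); n,l,st,ce=cv2.connectedComponentsWithStats(m)
for i in range(1,n):
  if st[i,4]>800: q=P[l==i]; print(ce[i].round(),st[i,4],rect(q[:,:2]),np.percentile(q[:,2],[50,95]))
"
```

```text
trans cm [-0.04 -0.06  9.16] rot [-0.  0.  0.] j6 1.12 rows>= 2.0
[312.  14.] 3357 [ 759.8 -141.7  104.6   22.4  -86.9] [0.02167066 0.03253548]
[152. 176.] 3490 [645.7 -43.9  64.9  32.7  -2.7] [0.01985663 0.02964641]
[ 20. 178.] 3233 [635.5  65.3  66.5  33.2 -21.4] [0.01944843 0.0291979 ]
[314. 212.] 2973 [ 626.  -169.6   65.    32.     5.8] [0.02001521 0.02969198]
[435. 240.] 1891 [ 608.6 -271.7   43.3   39.7  -46.1] [0.01905045 0.04058976]
[ 72. 323.] 5548 [501.1  39.4 152.7  46.  -82.7] [0.02569246 0.03859782]
```

View pics/w2.png

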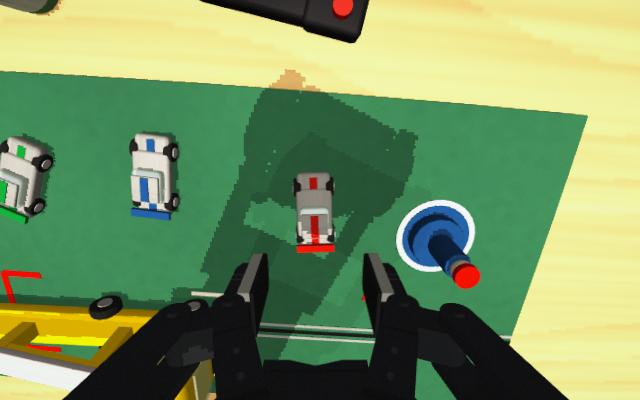

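The wrist view shows the red car straight ahead at (314,212), and the crew standing upright on the pad at (435,237).

Request:
send_rows:
  steps:
    - {"translation": [0, 0, 4], "delta_rot": [0, 0, 0], "jaw": 5}
    - {"translation": [0, 0, 7.5], "delta_rot": [0, 0, 0], "jaw": 5}
    - {"translation": [0, 0, 9.1], "delta_rot": [0, 0, 0], "jaw": 5}
    - {"translation": [0, 0, 9.1], "delta_rot": [0, 0, 0], "jaw": 5}
    - {"translation": [0, 0, 9.1], "delta_rot": [0, 0, 0], "jaw": 5}
    - {"translation": [0, 0, 9.1], "delta_rot": [0, 0, 0], "jaw": 0}
    - {"translation": [0, 0, 9.1], "delta_rot": [0, 0, 0], "jaw": 0}
    - {"translation": [0, 0, 9.1], "delta_rot": [0, 0, 0], "jaw": 0}

```text
time: 8.35
tool_pos: [0.6278, -0.1698, 0.0254]
tool_rot: [0.001, 0.999, 0.037, 0.002]
contact_force: [-0.4, 0.8, 6.4]
gripper_width: 0.332
grasp_force: 61.9
```

Request:
send_rows:
  steps:
    - {"translation": [0, 0, 0], "delta_rot": [0, 0, 0], "jaw": 0}
    - {"translation": [0, 0, 0], "delta_rot": [0, 0, 0], "jaw": 0}
    - {"translation": [0, 0, -3], "delta_rot": [0, 0, 0], "jaw": 0}
    - {"translation": [0, 0, -7], "delta_rot": [0, 0, 0], "jaw": 0}
    - {"translation": [0, 0, -11], "delta_rot": [0, 0, 0], "jaw": 0}
    - {"translation": [0, 0, -15], "delta_rot": [0, 0, 0], "jaw": 0}
    - {"translation": [0, 0, -15], "delta_rot": [0, 0, 0], "jaw": 0}
    - {"translation": [0, 0, -15], "delta_rot": [0, 0, 0], "jaw": 0}

```text
time: 9.15
tool_pos: [0.6268, -0.1694, 0.1748]
tool_rot: [0.001, 0.999, 0.037, 0.002]
contact_force: [-0.4, 0.4, -0.6]
gripper_width: 0.328
grasp_force: 61.1
```

```bash
cat >> h.py <<'E'
LX,LY,SL=.4953,.1116,.040   # deck origin xy, lateral slope (dx per -dy)
def deck(d,up,dz=.022-.006,lat=0,tcpy=0):
    """tool target over deck station d with clearance up (m) along world z; dz = TCP above car underside"""
    c=np.array([LX+SL*.988*d, LY-.988*d, .061+.1564*d]); n=np.array([-SL*.156,.156,.988])
    c=c+n*dz+np.array([0,0,up])
    print("deck target",c.round(4)); go(*c,SL,pitch=.157)
E
python3 -c "
from h import *
deck(.108,.05)"
```

```text
deck target [0.4995 0.0074 0.1437]
trans cm [-11.38 -18.59   3.04] rot [-0.112 -0.131 -1.533] j6 1.12 rows>= 11.0
```

```bash
python3 -c "
from h import *
from plant import *
a=[]
for i in range(6):
  a.append(state()['tool_pos']); grab_frame('side')
print(np.array(a).round(4))
f=grab_frame('wrist');P=cloud(f)
d=P[...,2][50:380,200:440]; T=state()['tool_pos']
m=((abs(P[...,2]-T[2])<.06)&(np.hypot(P[...,0]-T[0],P[...,1]-T[1])<.05)).astype(np.uint8)*255
cv2.imwrite('pics/w3.png',np.vstack([f['pixels'][150:],cv2.cvtColor(m[150:],cv2.COLOR_GRAY2BGR)]))
"
```

```text
[[ 0.6268 -0.1694  0.1748]
 [ 0.6257 -0.169   0.1725]
 [ 0.625  -0.1688  0.1711]
 [ 0.6248 -0.1687  0.1704]
 [ 0.6248 -0.1687  0.1702]
 [ 0.6249 -0.1687  0.1703]]
```

View pics/w3.png

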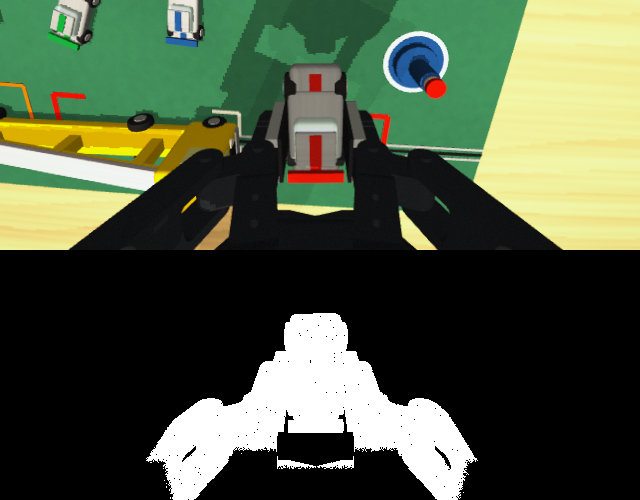

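The wrist view shows the red car held squarely between the pads at about (315,120), with its nose up the picture.

```bash
cat >> h.py <<'E'
def held(v0=240,v1=310,u0=290,u1=345):
    from plant import grab_frame,state
    f=grab_frame('wrist'); P=cloud(f)[v0:v1,u0:u1].reshape(-1,3); T=state(); M=R.from_quat(np.r_[T["tool_rot"][1:],T["tool_rot"][0]])
    q=M.inv().apply(P-T["tool_pos"])*1000; q=q[(abs(q[:,0])<40)&(q[:,2]>-30)&(q[:,2]<40)]
    h,e=np.histogram(q[:,2],bins=np.arange(-30,40,2)); print("tool z hist",[(int(a),int(b)) for a,b in zip(e,h) if b>40])
    r=q[q[:,2]<np.percentile(q[:,2],5)+4]; print("roof z",np.median(r[:,2]).round(1),"x",r[:,0].min().round(1),r[:,0].max().round(1))
E
python3 -c "
from h import *
held(); held(200,330,285,350)
deck(.108,.05)"
```

```text
tool z hist [(-6, 227), (-4, 989), (-2, 334), (0, 184), (2, 106), (4, 815), (6, 1110), (8, 55)]
roof z -3.2 x -15.6 5.5
tool z hist [(-22, 48), (-12, 44), (-8, 52), (-6, 305), (-4, 1242), (-2, 413), (0, 216), (2, 553), (4, 1022), (6, 1957), (8, 834), (10, 196), (12, 86)]
roof z -3.5 x -19.3 11.8
deck target [0.4995 0.0074 0.1437]
trans cm [-11.27 -18.54   2.84] rot [-0.117 -0.129 -1.532] j6 1.12 rows>= 11.0
```

Request:
send_rows:
  steps:
    - {"translation": [-1.2, -1.9, 0], "delta_rot": [-0.01, -0.012, -0.14], "jaw": 0}
    - {"translation": [-2.4, -3.9, 0], "delta_rot": [-0.02, -0.024, -0.28], "jaw": 0}
    - {"translation": [-3.8, -6.2, 0], "delta_rot": [-0.032, -0.035, -0.42], "jaw": 0}
    - {"translation": [-5.3, -8.7, 0], "delta_rot": [-0.043, -0.047, -0.56], "jaw": 0}
    - {"translation": [-6.8, -11.2, 0], "delta_rot": [-0.053, -0.059, -0.7], "jaw": 0}
    - {"translation": [-8.3, -13.7, 0.5], "delta_rot": [-0.064, -0.071, -0.84], "jaw": 0}
    - {"translation": [-9.8, -16.2, 1], "delta_rot": [-0.075, -0.082, -0.98], "jaw": 0}
    - {"translation": [-11.3, -18.5, 1.5], "delta_rot": [-0.085, -0.094, -1.12], "jaw": 0}

```text
time: 10.4
tool_pos: [0.4988, 0.0079, 0.1575]
tool_rot: [0.042, 0.823, 0.564, -0.043]
contact_force: [0.6, 0.2, -0.4]
gripper_width: 0.329
grasp_force: 61.1
```

Request:
send_rows:
  steps:
    - {"translation": [0, 0, 0], "delta_rot": [0, 0, -0.13], "jaw": 0}
    - {"translation": [0, 0, 0], "delta_rot": [0, 0, -0.26], "jaw": 0}
    - {"translation": [0, 0, 0], "delta_rot": [0, 0, -0.4], "jaw": 0}
    - {"translation": [0, 0, 0], "delta_rot": [0, 0, -0.4], "jaw": 0}
    - {"translation": [0, 0, 0], "delta_rot": [0, 0, -0.4], "jaw": 0}
    - {"translation": [0, 0, 0], "delta_rot": [0, 0, -0.4], "jaw": 0}
    - {"translation": [0, 0, 0], "delta_rot": [0, 0, -0.4], "jaw": 0}
    - {"translation": [0, 0, 0], "delta_rot": [0, 0, -0.4], "jaw": 0}

```text
time: 11.2
tool_pos: [0.4995, 0.0068, 0.1577]
tool_rot: [0.033, 0.697, 0.714, -0.05]
contact_force: [0.4, 0.5, -0.4]
gripper_width: 0.329
grasp_force: 61.1
```

```bash
python3 -c "
from h import *
deck(.108,.03,.021)"
```

```text
deck target [0.4994 0.0082 0.1286]
trans cm [0.47 0.07 2.87] rot [-0.023 -0.04  -0.014] j6 -0.07 rows>= 1.0
```

Request:
send_rows:
  steps:
    - {"translation": [0.2, 0, 1], "delta_rot": [-0.012, -0.02, -0.014], "jaw": 0}
    - {"translation": [0.4, 0.1, 2], "delta_rot": [-0.023, -0.04, -0.014], "jaw": 0}
    - {"translation": [0.5, 0.1, 2.9], "delta_rot": [-0.023, -0.04, -0.014], "jaw": 0}
    - {"translation": [0.5, 0.1, 2.9], "delta_rot": [-0.023, -0.04, -0.014], "jaw": 0}
    - {"translation": [0.5, 0.1, 2.9], "delta_rot": [-0.023, -0.04, -0.014], "jaw": 0}
    - {"translation": [0.5, 0.1, 2.9], "delta_rot": [-0.023, -0.04, -0.014], "jaw": 0}
    - {"translation": [0.5, 0.1, 2.9], "delta_rot": [-0.023, -0.04, -0.014], "jaw": 0}
    - {"translation": [0.5, 0.1, 2.9], "delta_rot": [-0.023, -0.04, -0.014], "jaw": 0}

```text
time: 12.0
tool_pos: [0.5, 0.0084, 0.1288]
tool_rot: [0.055, 0.69, 0.719, -0.056]
contact_force: [0.5, -0.9, -0.9]
gripper_width: 0.325
grasp_force: 61.1
```

```bash
python3 -c "
from h import *
from plant import *
deck(.108,.001,.021)
f=grab_frame('side'); cv2.imwrite('pics/s3.png',cv2.resize(f['pixels'][100:320,240:460],None,fx=2.7,fy=2.7))"
```

```text
deck target [0.4994 0.0082 0.0996]
trans cm [ 0.44 -0.04  2.88] rot [0.001 0.    0.001] j6 -0.04 rows>= 1.0
```

View pics/s3.png

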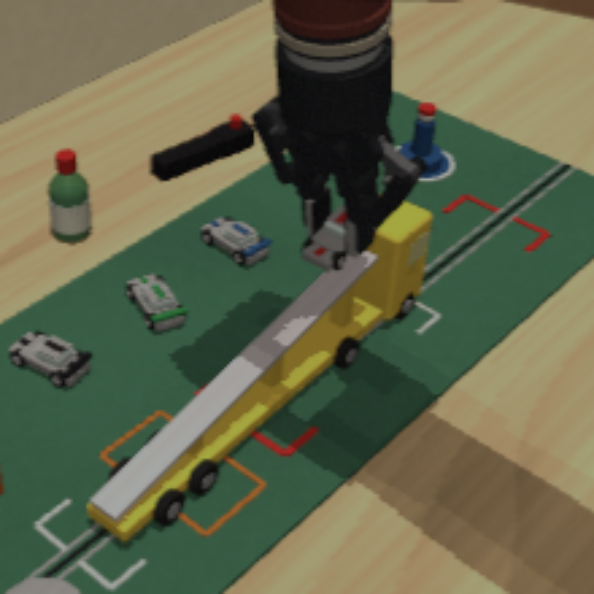

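The side view shows the red car held tilted just above the top end of the deck, next to the cab, in line with it.

Request:
send_rows:
  steps:
    - {"translation": [0.2, 0, 1.2], "delta_rot": [0, 0, 0], "jaw": 0}
    - {"translation": [0.3, 0, 2.2], "delta_rot": [0, 0, 0], "jaw": 0}
    - {"translation": [0.4, 0, 2.6], "delta_rot": [0, 0, 0], "jaw": 0}
    - {"translation": [0.45, -0.05, 2.9], "delta_rot": [0, 0, 0], "jaw": 0}
    - {"translation": [0.45, -0.05, 2.9], "delta_rot": [0, 0, 0], "jaw": 0}
    - {"translation": [0.45, -0.05, 2.9], "delta_rot": [0, 0, 0], "jaw": 0}
    - {"translation": [0.45, -0.05, 2.9], "delta_rot": [0, 0, 0], "jaw": 0}
    - {"translation": [0.45, -0.05, 2.9], "delta_rot": [0, 0, 0], "jaw": 0}

```text
time: 12.85
tool_pos: [0.4993, 0.0083, 0.0994]
tool_rot: [0.055, 0.69, 0.719, -0.056]
contact_force: [0.5, 0.7, -0.4]
gripper_width: 0.331
grasp_force: 61.1
```

```bash
python3 -c "
from h import *
deck(.108,.0,.021)"
```

```text
deck target [0.4994 0.0082 0.0986]
trans cm [-0.    0.01  0.08] rot [0.001 0.    0.001] j6 -0.03 rows>= 1.0
```

Request:
send_rows:
  steps:
    - {"translation": [0, 0, 0.1], "delta_rot": [0, 0, 0], "jaw": 0}
    - {"translation": [0, 0, 0.1], "delta_rot": [0, 0, 0], "jaw": 0}
    - {"translation": [0, 0, 0.1], "delta_rot": [0, 0, 0], "jaw": 0}
    - {"translation": [0, 0, 0.1], "delta_rot": [0, 0, 0], "jaw": 5}
    - {"translation": [0, 0, 0.1], "delta_rot": [0, 0, 0], "jaw": 5}
    - {"translation": [0, 0, 0.1], "delta_rot": [0, 0, 0], "jaw": 5}
    - {"translation": [0, 0, 0.1], "delta_rot": [0, 0, 0], "jaw": 5}
    - {"translation": [0, 0, 0.1], "delta_rot": [0, 0, 0], "jaw": 5}

```text
time: 13.65
tool_pos: [0.499, 0.0082, 0.098]
tool_rot: [0.054, 0.69, 0.719, -0.056]
contact_force: [-0.3, -0.1, 0.9]
gripper_width: 0.586
grasp_force: 0.0
```

Request:
send_rows:
  steps:
    - {"translation": [0, 0, -1], "delta_rot": [0, 0, 0], "jaw": 5}
    - {"translation": [0, 0, -3], "delta_rot": [0, 0, 0], "jaw": 5}
    - {"translation": [0, 0, -6], "delta_rot": [0, 0, 0], "jaw": 5}
    - {"translation": [0, 0, -9], "delta_rot": [0, 0, 0], "jaw": 5}
    - {"translation": [0, 0, -9], "delta_rot": [0, 0, 0], "jaw": 5}
    - {"translation": [0, 0, -9], "delta_rot": [0, 0, 0], "jaw": 5}
    - {"translation": [0, 0, -9], "delta_rot": [0, 0, 0], "jaw": 5}
    - {"translation": [0, 0, -9], "delta_rot": [0, 0, 0], "jaw": 5}

```text
time: 14.45
tool_pos: [0.4981, 0.0222, 0.1854]
tool_rot: [0.053, 0.69, 0.719, -0.057]
contact_force: [-0.0, -0.1, 0.4]
gripper_width: 0.586
grasp_force: 0.0
```

```bash
cat >> h.py <<'E'
def deckcars():
    from plant import grab_frame
    f=grab_frame('wrist'); P=cloud(f).reshape(-1,3); y=P[:,1]
    d=(LY-y)/.988; h=P[:,2]-(.061+.1564*d); lat=P[:,0]-(LX+SL*.988*d)
    k=(abs(lat)<.035)&(d>-.16)&(d<.16)
    e=k&(abs(h)<.003); c=k&(h>.010)&(h<.032)
    if e.sum()>50: print("deck lat mid/ext per side",np.percentile(lat[e]*1000,[1,50,99]).round(1), "d",(d[e].min()*1000).round(),(d[e].max()*1000).round())
    m=np.zeros((400,400),np.uint8)
    for a,b in zip(d[c],lat[c]): m[int(200+b*1000),int(200+a*1000)]=255
    m=cv2.morphologyEx(m,cv2.MORPH_CLOSE,np.ones((3,3))); n,l,st,ce=cv2.connectedComponentsWithStats(m)
    for i in range(1,n):
        if st[i,4]>300: print("car d,lat,len,wid,ang",(rect(np.argwhere(l==i)[:,::-1]/1000.)-[200,200,0,0,0]))
    return f
E
python3 -c "
from h import *
f=deckcars(); cv2.imwrite('pics/w4.png',f['pixels'])
go(.6454,-.0425,.12,np.deg2rad(86.9))"
```

```text
deck lat mid/ext per side [-10.7   1.2  13.5] d -42.0 159.0
car d,lat,len,wid,ang [108.  -1.  64.  32.   0.]
trans cm [-5.98 14.51  7.44] rot [-0.123  0.121 -1.472] j6 -0.03 rows>= 10.0
```

View pics/w4.png

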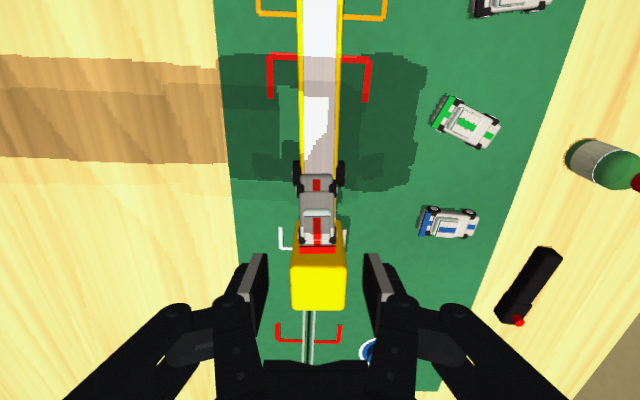

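The wrist view shows the red car seated on the deck behind the cab at (317,212), centred. The blue car is at (449,222).

Request:
send_rows:
  steps:
    - {"translation": [-0.8, 1.8, 0], "delta_rot": [-0.012, 0.012, -0.14], "jaw": 5}
    - {"translation": [-1.6, 3.6, 0], "delta_rot": [-0.023, 0.023, -0.28], "jaw": 5}
    - {"translation": [-2.4, 5.4, 1], "delta_rot": [-0.035, 0.035, -0.42], "jaw": 5}
    - {"translation": [-3.2, 7.3, 2], "delta_rot": [-0.047, 0.046, -0.56], "jaw": 5}
    - {"translation": [-4.0, 9.2, 3], "delta_rot": [-0.058, 0.058, -0.7], "jaw": 5}
    - {"translation": [-4.7, 11.0, 4], "delta_rot": [-0.07, 0.069, -0.84], "jaw": 5}
    - {"translation": [-5.4, 12.8, 5], "delta_rot": [-0.082, 0.081, -0.98], "jaw": 5}
    - {"translation": [-6.0, 14.5, 6], "delta_rot": [-0.094, 0.092, -1.12], "jaw": 5}

```text
time: 15.3
tool_pos: [0.6465, -0.0409, 0.1344]
tool_rot: [0.014, 0.199, 0.98, -0.014]
contact_force: [-0.8, 0.6, 0.2]
gripper_width: 0.589
grasp_force: 0.0
```

Request:
send_rows:
  steps:
    - {"translation": [0, 0, 0], "delta_rot": [0, 0, -0.12], "jaw": 5}
    - {"translation": [0, 0, 0], "delta_rot": [0, 0, -0.24], "jaw": 5}
    - {"translation": [0, 0, 0], "delta_rot": [0, 0, -0.35], "jaw": 5}
    - {"translation": [0, 0, 0], "delta_rot": [0, 0, -0.35], "jaw": 5}
    - {"translation": [0, 0, 0], "delta_rot": [0, 0, -0.35], "jaw": 5}
    - {"translation": [0, 0, 0], "delta_rot": [0, 0, -0.35], "jaw": 5}
    - {"translation": [0, 0, 0], "delta_rot": [0, 0, -0.35], "jaw": 5}
    - {"translation": [0, 0, 0], "delta_rot": [0, 0, -0.35], "jaw": 5}

```text
time: 16.1
tool_pos: [0.6463, -0.0404, 0.1361]
tool_rot: [0.013, 0.028, 0.999, -0.017]
contact_force: [-0.4, 0.2, -0.5]
gripper_width: 0.584
grasp_force: 0.0
```

```bash
sed -i 's/^LX,LY,SL=.4953/LX,LY,SL=.4970/' h.py; cat >> h.py <<'E'
def floor():
    from plant import grab_frame
    f=grab_frame('wrist'); P=cloud(f); m=((P[...,2]>.012)&(P[...,2]<.045)).astype(np.uint8); n,l,st,ce=cv2.connectedComponentsWithStats(m)
    for i in range(1,n):
        if st[i,4]>800: q=P[l==i]; print(ce[i].round(),st[i,4],rect(q[:,:2]))
E
python3 -c "
from h import *
floor()
go(.6454,-.0425,.023,np.deg2rad(86.9))"
```

```text
[430.  15.] 8011 [511.5  47.6 286.4  29.2 -88. ]
[448. 180.] 2835 [635.8  65.5  64.5  32.9 -21.4]
[ 54. 167.] 2043 [ 606.4 -271.    43.6   40.    11.9]
[572. 186.] 2990 [645.8 170.8  64.1  33.5   8.6]
[319. 196.] 2404 [645.5 -42.5  63.6  31.4  -3. ]
trans cm [ 0.38  0.16 11.31] rot [-0.033  0.026 -0.002] j6 -1.67 rows>= 3.0
```

Request:
send_rows:
  steps:
    - {"translation": [0.4, 0.2, 4], "delta_rot": [-0.033, 0.026, 0], "jaw": 5}
    - {"translation": [0.4, 0.2, 8], "delta_rot": [-0.033, 0.026, 0], "jaw": 5}
    - {"translation": [0.4, 0.2, 10.5], "delta_rot": [-0.033, 0.026, 0], "jaw": 5}
    - {"translation": [0.4, 0.2, 11.3], "delta_rot": [-0.033, 0.026, 0], "jaw": 5}
    - {"translation": [0.4, 0.2, 11.3], "delta_rot": [-0.033, 0.026, 0], "jaw": 5}
    - {"translation": [0.4, 0.2, 11.3], "delta_rot": [-0.033, 0.026, 0], "jaw": 5}
    - {"translation": [0.4, 0.2, 11.3], "delta_rot": [-0.033, 0.026, 0], "jaw": 5}
    - {"translation": [0.4, 0.2, 11.3], "delta_rot": [-0.033, 0.026, 0], "jaw": 0}

```text
time: 16.95
tool_pos: [0.6466, -0.0423, 0.0251]
tool_rot: [0.002, 0.028, 1.0, -0.0]
contact_force: [0.0, 0.6, -0.4]
gripper_width: 0.43
grasp_force: 0.0
```

Request:
send_rows:
  steps:
    - {"translation": [0, 0, 0], "delta_rot": [0, 0, 0], "jaw": 0}
    - {"translation": [0, 0, 0], "delta_rot": [0, 0, 0], "jaw": 0}
    - {"translation": [0, 0, 0], "delta_rot": [0, 0, 0], "jaw": 0}
    - {"translation": [0, 0, 0], "delta_rot": [0, 0, 0], "jaw": 0}
    - {"translation": [0, 0, -4], "delta_rot": [0, 0, 0], "jaw": 0}
    - {"translation": [0, 0, -8], "delta_rot": [0, 0, 0], "jaw": 0}
    - {"translation": [0, 0, -12], "delta_rot": [0, 0, 0], "jaw": 0}
    - {"translation": [0, 0, -15], "delta_rot": [0, 0, 0], "jaw": 0}

```text
time: 17.75
tool_pos: [0.6457, -0.0421, 0.176]
tool_rot: [0.002, 0.028, 1.0, -0.0]
contact_force: [1.2, -0.3, 0.4]
gripper_width: 0.325
grasp_force: 61.4
```

Request:
send_rows:
  steps:
    - {"translation": [0, 0, 0], "delta_rot": [0, 0, 0], "jaw": 0}
    - {"translation": [0, 0, 0], "delta_rot": [0, 0, 0], "jaw": 0}
    - {"translation": [0, 0, 0], "delta_rot": [0, 0, 0], "jaw": 0}
    - {"translation": [0, 0, 0], "delta_rot": [0, 0, 0], "jaw": 0}
    - {"translation": [0, 0, 0], "delta_rot": [0, 0, 0], "jaw": 0}
    - {"translation": [0, 0, 0], "delta_rot": [0, 0, 0], "jaw": 0}
    - {"translation": [0, 0, 0], "delta_rot": [0, 0, 0], "jaw": 0}
    - {"translation": [0, 0, 0], "delta_rot": [0, 0, 0], "jaw": 0}

```text
time: 18.55
tool_pos: [0.6452, -0.0421, 0.1729]
tool_rot: [0.0, 0.028, 1.0, -0.0]
contact_force: [0.9, 0.8, -1.3]
gripper_width: 0.329
grasp_force: 61.4
```

```bash
python3 -c "
from h import *
held();deck(.036,.05,.021)"
```

```text
tool z hist [(-6, 735), (-4, 1012), (-2, 350), (0, 143), (2, 107), (4, 982), (6, 472)]
roof z -3.8 x -11.6 19.8
deck target [0.4983 0.0793 0.1374]
trans cm [15.35 11.3   3.55] rot [ 0.121 -0.122  1.471] j6 -1.69 rows>= 10.0
```

Request:
send_rows:
  steps:
    - {"translation": [1.8, 1.3, 0], "delta_rot": [0.012, -0.012, 0.14], "jaw": 0}
    - {"translation": [3.7, 2.7, 0], "delta_rot": [0.023, -0.023, 0.28], "jaw": 0}
    - {"translation": [5.6, 4.1, 0], "delta_rot": [0.035, -0.035, 0.42], "jaw": 0}
    - {"translation": [7.5, 5.5, 0], "delta_rot": [0.046, -0.047, 0.56], "jaw": 0}
    - {"translation": [9.4, 6.9, 0], "delta_rot": [0.058, -0.058, 0.7], "jaw": 0}
    - {"translation": [11.4, 8.4, 0.5], "delta_rot": [0.069, -0.07, 0.84], "jaw": 0}
    - {"translation": [13.4, 9.8, 1], "delta_rot": [0.081, -0.081, 0.98], "jaw": 0}
    - {"translation": [15.3, 11.3, 1.5], "delta_rot": [0.092, -0.093, 1.12], "jaw": 0}

```text
time: 19.4
tool_pos: [0.498, 0.0798, 0.1581]
tool_rot: [0.044, 0.557, 0.828, -0.045]
contact_force: [-0.2, -0.1, -0.6]
gripper_width: 0.329
grasp_force: 61.3
```

Request:
send_rows:
  steps:
    - {"translation": [0, 0, 0], "delta_rot": [0, 0, 0.12], "jaw": 0}
    - {"translation": [0, 0, 0], "delta_rot": [0, 0, 0.24], "jaw": 0}
    - {"translation": [0, 0, 0], "delta_rot": [0, 0, 0.35], "jaw": 0}
    - {"translation": [0, 0, 0], "delta_rot": [0, 0, 0.35], "jaw": 0}
    - {"translation": [0, 0, 0], "delta_rot": [0, 0, 0.35], "jaw": 0}
    - {"translation": [0, 0, 0], "delta_rot": [0, 0, 0.35], "jaw": 0}
    - {"translation": [0, 0, 0], "delta_rot": [0, 0, 0.35], "jaw": 0}
    - {"translation": [0, 0, 0], "delta_rot": [0, 0, 0.35], "jaw": 0}

```text
time: 20.2
tool_pos: [0.4988, 0.0793, 0.1579]
tool_rot: [0.05, 0.69, 0.721, -0.037]
contact_force: [0.5, -0.2, -0.9]
gripper_width: 0.332
grasp_force: 61.4
```

```bash
python3 -c "
from h import *
deck(.035,.02,.0205)"
```

```text
deck target [0.4983 0.0802 0.1067]
trans cm [ 0.73 -0.13  5.07] rot [ 0.023 -0.034  0.002] j6 0.06 rows>= 2.0
```

Request:
send_rows:
  steps:
    - {"translation": [0.2, 0, 1.5], "delta_rot": [0.012, -0.017, 0], "jaw": 0}
    - {"translation": [0.4, -0.1, 3], "delta_rot": [0.023, -0.034, 0], "jaw": 0}
    - {"translation": [0.6, -0.1, 4.2], "delta_rot": [0.023, -0.034, 0], "jaw": 0}
    - {"translation": [0.7, -0.1, 5.1], "delta_rot": [0.023, -0.034, 0], "jaw": 0}
    - {"translation": [0.7, -0.1, 5.1], "delta_rot": [0.023, -0.034, 0], "jaw": 0}
    - {"translation": [0.7, -0.1, 5.1], "delta_rot": [0.023, -0.034, 0], "jaw": 0}
    - {"translation": [0.7, -0.1, 5.1], "delta_rot": [0.023, -0.034, 0], "jaw": 0}
    - {"translation": [0.7, -0.1, 5.1], "delta_rot": [0.023, -0.034, 0], "jaw": 0}

```text
time: 21.0
tool_pos: [0.4992, 0.08, 0.1073]
tool_rot: [0.055, 0.69, 0.719, -0.056]
contact_force: [-0.6, 0.3, -1.0]
gripper_width: 0.334
grasp_force: 61.4
```

```bash
python3 -c "
from h import *
deck(.035,-.0005,.0205)"
```

```text
deck target [0.4983 0.0802 0.0862]
trans cm [ 0.36 -0.08  2.08] rot [0.002 0.    0.001] j6 0.11 rows>= 1.0
```

Request:
send_rows:
  steps:
    - {"translation": [0.2, -0.1, 1], "delta_rot": [0, 0, 0], "jaw": 0}
    - {"translation": [0.3, -0.1, 1.7], "delta_rot": [0, 0, 0], "jaw": 0}
    - {"translation": [0.36, -0.1, 2.1], "delta_rot": [0, 0, 0], "jaw": 0}
    - {"translation": [0.36, -0.1, 2.1], "delta_rot": [0, 0, 0], "jaw": 0}
    - {"translation": [0.36, -0.1, 2.1], "delta_rot": [0, 0, 0], "jaw": 0}
    - {"translation": [0.36, -0.1, 2.1], "delta_rot": [0, 0, 0], "jaw": 0}
    - {"translation": [0.36, -0.1, 2.1], "delta_rot": [0, 0, 0], "jaw": 0}
    - {"translation": [0.36, -0.1, 2.1], "delta_rot": [0, 0, 0], "jaw": 0}

```text
time: 21.8
tool_pos: [0.4974, 0.0802, 0.0854]
tool_rot: [0.054, 0.69, 0.719, -0.057]
contact_force: [-2.4, 0.9, 5.2]
gripper_width: 0.327
grasp_force: 62.0
```

Request:
send_rows:
  steps:
    - {"translation": [0, 0, 0], "delta_rot": [0, 0, 0], "jaw": 5}
    - {"translation": [0, 0, 0], "delta_rot": [0, 0, 0], "jaw": 5}
    - {"translation": [0, 0, 0], "delta_rot": [0, 0, 0], "jaw": 5}
    - {"translation": [0, 0, 0], "delta_rot": [0, 0, 0], "jaw": 5}
    - {"translation": [0, 0, -1], "delta_rot": [0, 0, 0], "jaw": 5}
    - {"translation": [0, 0, -4], "delta_rot": [0, 0, 0], "jaw": 5}
    - {"translation": [0, 0, -8], "delta_rot": [0, 0, 0], "jaw": 5}
    - {"translation": [0, 0, -9], "delta_rot": [0, 0, 0], "jaw": 5}

```text
time: 22.6
tool_pos: [0.5001, 0.0951, 0.18]
tool_rot: [0.057, 0.69, 0.719, -0.053]
contact_force: [0.3, 0.4, 0.5]
gripper_width: 0.583
grasp_force: 0.0
```

Request:
send_rows:
  steps:
    - {"translation": [0, 0, 0], "delta_rot": [0, 0, 0], "jaw": 5}
    - {"translation": [0, 0, 0], "delta_rot": [0, 0, 0], "jaw": 5}
    - {"translation": [0, 0, 0], "delta_rot": [0, 0, 0], "jaw": 5}
    - {"translation": [0, 0, 0], "delta_rot": [0, 0, 0], "jaw": 5}
    - {"translation": [0, 0, 0], "delta_rot": [0, 0, 0], "jaw": 5}
    - {"translation": [0, 0, 0], "delta_rot": [0, 0, 0], "jaw": 5}
    - {"translation": [0, 0, 0], "delta_rot": [0, 0, 0], "jaw": 5}
    - {"translation": [0, 0, 0], "delta_rot": [0, 0, 0], "jaw": 5}

```text
time: 23.4
tool_pos: [0.4974, 0.0943, 0.174]
tool_rot: [0.054, 0.69, 0.719, -0.057]
contact_force: [-0.3, 0.0, 0.2]
gripper_width: 0.583
grasp_force: 0.0
```

```bash
python3 -c "
from h import *
f=deckcars()
go(.6355,.0663,.12,np.deg2rad(68.4))"
```

```text
deck lat mid/ext per side [-12.4  -0.5  11.7] d -115.0 160.0
car d,lat,len,wid,ang [31.5 -1.  65.  32.   0. ]
car d,lat,len,wid,ang [107.5  -2.5  65.   31.    0. ]
trans cm [-2.49 13.71  5.78] rot [-0.096  0.136 -1.15 ] j6 0.11 rows>= 8.0
```

Request:
send_rows:
  steps:
    - {"translation": [-0.3, 1.7, 0], "delta_rot": [-0.012, 0.017, -0.14], "jaw": 5}
    - {"translation": [-0.6, 3.4, 0], "delta_rot": [-0.024, 0.034, -0.28], "jaw": 5}
    - {"translation": [-0.9, 5.1, 1], "delta_rot": [-0.035, 0.05, -0.42], "jaw": 5}
    - {"translation": [-1.2, 6.8, 2], "delta_rot": [-0.047, 0.067, -0.56], "jaw": 5}
    - {"translation": [-1.5, 8.5, 3], "delta_rot": [-0.059, 0.084, -0.7], "jaw": 5}
    - {"translation": [-1.8, 10.2, 3.5], "delta_rot": [-0.07, 0.1, -0.84], "jaw": 5}
    - {"translation": [-2.1, 12, 4], "delta_rot": [-0.082, 0.117, -0.98], "jaw": 5}
    - {"translation": [-2.5, 13.7, 4.5], "delta_rot": [-0.096, 0.136, -1.12], "jaw": 5}

```text
time: 24.25
tool_pos: [0.636, 0.0681, 0.1324]
tool_rot: [0.001, 0.199, 0.98, 0.001]
contact_force: [-0.2, 0.9, 0.4]
gripper_width: 0.589
grasp_force: 0.0
```

Request:
send_rows:
  steps:
    - {"translation": [0, 0, 0], "delta_rot": [0, 0, -0.03], "jaw": 5}
    - {"translation": [0, 0, 0], "delta_rot": [0, 0, -0.03], "jaw": 5}
    - {"translation": [0, 0, 0], "delta_rot": [0, 0, -0.03], "jaw": 5}
    - {"translation": [0, 0, 0], "delta_rot": [0, 0, -0.03], "jaw": 5}
    - {"translation": [0, 0, 0], "delta_rot": [0, 0, -0.03], "jaw": 5}
    - {"translation": [0, 0, 0], "delta_rot": [0, 0, -0.03], "jaw": 5}
    - {"translation": [0, 0, 0], "delta_rot": [0, 0, -0.03], "jaw": 5}
    - {"translation": [0, 0, 0], "delta_rot": [0, 0, -0.03], "jaw": 5}

```text
time: 25.05
tool_pos: [0.6353, 0.0683, 0.1327]
tool_rot: [0.001, 0.187, 0.982, 0.0]
contact_force: [0.6, 0.0, -0.2]
gripper_width: 0.584
grasp_force: 0.0
```

```bash
python3 -c "
from h import *
floor()
go(.6353,.0663,.023,np.deg2rad(68.4))"
```

```text
[222.  69.] 8125 [512.2  48.9 274.3  27.4 -87.7]
[579.  62.] 6743 [602.4 286.1  60.1  41.5 -19.6]
[435. 170.] 2782 [646.1 171.   64.   32.3   9.3]
[314. 202.] 2449 [635.5  66.2  63.1  32.  -21.7]
[338. 333.] 919 [764.6  41.1  35.8  20.5  70.9]
trans cm [-0.05 -0.2  10.97] rot [0.001 0.002 0.   ] j6 -1.2 rows>= 3.0
```

Request:
send_rows:
  steps:
    - {"translation": [-0.05, -0.2, 4], "delta_rot": [0, 0, 0], "jaw": 5}
    - {"translation": [-0.05, -0.2, 8], "delta_rot": [0, 0, 0], "jaw": 5}
    - {"translation": [-0.05, -0.2, 10.2], "delta_rot": [0, 0, 0], "jaw": 5}
    - {"translation": [-0.05, -0.2, 11], "delta_rot": [0, 0, 0], "jaw": 5}
    - {"translation": [-0.05, -0.2, 11], "delta_rot": [0, 0, 0], "jaw": 5}
    - {"translation": [-0.05, -0.2, 11], "delta_rot": [0, 0, 0], "jaw": 5}
    - {"translation": [-0.05, -0.2, 11], "delta_rot": [0, 0, 0], "jaw": 5}
    - {"translation": [-0.05, -0.2, 11], "delta_rot": [0, 0, 0], "jaw": 0}

```text
time: 25.9
tool_pos: [0.6366, 0.0662, 0.0246]
tool_rot: [0.003, 0.187, 0.982, 0.001]
contact_force: [-0.4, -0.1, 0.9]
gripper_width: 0.428
grasp_force: 0.0
```

Request:
send_rows:
  steps:
    - {"translation": [0, 0, 0], "delta_rot": [0, 0, 0], "jaw": 0}
    - {"translation": [0, 0, 0], "delta_rot": [0, 0, 0], "jaw": 0}
    - {"translation": [0, 0, 0], "delta_rot": [0, 0, 0], "jaw": 0}
    - {"translation": [0, 0, 0], "delta_rot": [0, 0, 0], "jaw": 0}
    - {"translation": [0, 0, -4], "delta_rot": [0, 0, 0], "jaw": 0}
    - {"translation": [0, 0, -8], "delta_rot": [0, 0, 0], "jaw": 0}
    - {"translation": [0, 0, -12], "delta_rot": [0, 0, 0], "jaw": 0}
    - {"translation": [0, 0, -15], "delta_rot": [0, 0, 0], "jaw": 0}

```text
time: 26.7
tool_pos: [0.6355, 0.0662, 0.1756]
tool_rot: [0.002, 0.187, 0.982, 0.001]
contact_force: [0.7, 0.3, -0.2]
gripper_width: 0.328
grasp_force: 61.4
```

Request:
send_rows:
  steps:
    - {"translation": [0, 0, 0], "delta_rot": [0, 0, 0], "jaw": 0}
    - {"translation": [0, 0, 0], "delta_rot": [0, 0, 0], "jaw": 0}
    - {"translation": [0, 0, 0], "delta_rot": [0, 0, 0], "jaw": 0}
    - {"translation": [0, 0, 0], "delta_rot": [0, 0, 0], "jaw": 0}
    - {"translation": [0, 0, 0], "delta_rot": [0, 0, 0], "jaw": 0}
    - {"translation": [0, 0, 0], "delta_rot": [0, 0, 0], "jaw": 0}
    - {"translation": [0, 0, 0], "delta_rot": [0, 0, 0], "jaw": 0}
    - {"translation": [0, 0, 0], "delta_rot": [0, 0, 0], "jaw": 0}

```text
time: 27.5
tool_pos: [0.635, 0.0662, 0.1726]
tool_rot: [0.001, 0.187, 0.982, 0.0]
contact_force: [0.5, 0.5, -0.5]
gripper_width: 0.328
grasp_force: 61.4
```

```bash
python3 -c "
from h import *
held();deck(-.037,.05,.0205)"
```

```text
tool z hist [(-6, 1226), (-4, 633), (-2, 281), (0, 113), (2, 111), (4, 1199), (6, 236)]
roof z -4.3 x -12.1 19.9
deck target [0.4954 0.1514 0.1255]
trans cm [16.12  2.78  4.69] rot [ 0.098 -0.135  1.151] j6 -1.21 rows>= 8.0
```

Request:
send_rows:
  steps:
    - {"translation": [2, 0.3, 0], "delta_rot": [0.012, -0.017, 0.144], "jaw": 0}
    - {"translation": [4, 0.7, 0], "delta_rot": [0.024, -0.034, 0.288], "jaw": 0}
    - {"translation": [6, 1, 0], "delta_rot": [0.037, -0.05, 0.432], "jaw": 0}
    - {"translation": [8, 1.4, 0.5], "delta_rot": [0.049, -0.067, 0.575], "jaw": 0}
    - {"translation": [10, 1.7, 1], "delta_rot": [0.061, -0.084, 0.72], "jaw": 0}
    - {"translation": [12, 2.1, 1.5], "delta_rot": [0.073, -0.1, 0.863], "jaw": 0}
    - {"translation": [14, 2.4, 2], "delta_rot": [0.086, -0.118, 1.007], "jaw": 0}
    - {"translation": [16.1, 2.8, 3], "delta_rot": [0.098, -0.135, 1.15], "jaw": 0}

```text
time: 28.35
tool_pos: [0.4955, 0.152, 0.1432]
tool_rot: [0.055, 0.692, 0.717, -0.056]
contact_force: [0.1, -0.6, -1.0]
gripper_width: 0.331
grasp_force: 61.4
```

Request:
send_rows:
  steps:
    - {"translation": [0, 0, 0.3], "delta_rot": [0, 0, 0], "jaw": 0}
    - {"translation": [0, 0, 0.6], "delta_rot": [0, 0, 0], "jaw": 0}
    - {"translation": [0, 0, 1], "delta_rot": [0, 0, 0], "jaw": 0}
    - {"translation": [0, 0, 1], "delta_rot": [0, 0, 0], "jaw": 0}
    - {"translation": [0, 0, 1], "delta_rot": [0, 0, 0], "jaw": 0}
    - {"translation": [0, 0, 1], "delta_rot": [0, 0, 0], "jaw": 0}
    - {"translation": [0, 0, 1], "delta_rot": [0, 0, 0], "jaw": 0}
    - {"translation": [0, 0, 1], "delta_rot": [0, 0, 0], "jaw": 0}

```text
time: 29.15
tool_pos: [0.4958, 0.1498, 0.1327]
tool_rot: [0.055, 0.69, 0.719, -0.056]
contact_force: [0.9, -0.4, -0.5]
gripper_width: 0.33
grasp_force: 61.4
```

```bash
python3 -c "
from h import *
deck(-.037,.015,.020)"
```

```text
deck target [0.4954 0.1513 0.09  ]
trans cm [ 0.81 -0.01  4.2 ] rot [0.001 0.    0.001] j6 0.23 rows>= 1.0
```

Request:
send_rows:
  steps:
    - {"translation": [0.4, 0, 2], "delta_rot": [0, 0, 0], "jaw": 0}
    - {"translation": [0.8, 0, 4], "delta_rot": [0, 0, 0], "jaw": 0}
    - {"translation": [0.9, 0, 5], "delta_rot": [0, 0, 0], "jaw": 0}
    - {"translation": [1, 0, 5.4], "delta_rot": [0, 0, 0], "jaw": 0}
    - {"translation": [1.05, 0, 5.7], "delta_rot": [0, 0, 0], "jaw": 0}
    - {"translation": [1.05, 0, 5.7], "delta_rot": [0, 0, 0], "jaw": 0}
    - {"translation": [1.05, 0, 5.7], "delta_rot": [0, 0, 0], "jaw": 0}
    - {"translation": [1.05, 0, 5.7], "delta_rot": [0, 0, 0], "jaw": 0}

```text
time: 29.95
tool_pos: [0.4958, 0.1514, 0.0754]
tool_rot: [0.055, 0.69, 0.719, -0.056]
contact_force: [-0.1, -0.5, -0.2]
gripper_width: 0.329
grasp_force: 61.4
```

```bash
python3 -c "
from h import *
deck(-.037,-.0005,.020)"
```

```text
deck target [0.4954 0.1513 0.0745]
trans cm [ 0.   -0.04  0.1 ] rot [ 0.002 -0.     0.001] j6 0.25 rows>= 1.0
```

Request:
send_rows:
  steps:
    - {"translation": [0, 0, 0.1], "delta_rot": [0, 0, 0], "jaw": 0}
    - {"translation": [0, 0, 0.1], "delta_rot": [0, 0, 0], "jaw": 5}
    - {"translation": [0, 0, 0.1], "delta_rot": [0, 0, 0], "jaw": 5}
    - {"translation": [0, 0, 0.1], "delta_rot": [0, 0, 0], "jaw": 5}
    - {"translation": [0, 0, 0.1], "delta_rot": [0, 0, 0], "jaw": 5}
    - {"translation": [0, 0, -1], "delta_rot": [0, 0, 0], "jaw": 5}
    - {"translation": [0, 0, -4], "delta_rot": [0, 0, 0], "jaw": 5}
    - {"translation": [0, 0, -9], "delta_rot": [0, 0, 0], "jaw": 5}

```text
time: 30.75
tool_pos: [0.4927, 0.1647, 0.1614]
tool_rot: [0.053, 0.69, 0.719, -0.06]
contact_force: [1.5, 0.8, -1.1]
gripper_width: 0.581
grasp_force: 0.0
```

Request:
send_rows:
  steps:
    - {"translation": [0, 0, 0], "delta_rot": [0, 0, 0], "jaw": 5}
    - {"translation": [0, 0, 0], "delta_rot": [0, 0, 0], "jaw": 5}
    - {"translation": [0, 0, 0], "delta_rot": [0, 0, 0], "jaw": 5}
    - {"translation": [0, 0, 0], "delta_rot": [0, 0, 0], "jaw": 5}
    - {"translation": [0, 0, 0], "delta_rot": [0, 0, 0], "jaw": 5}
    - {"translation": [0, 0, 0], "delta_rot": [0, 0, 0], "jaw": 5}
    - {"translation": [0, 0, 0], "delta_rot": [0, 0, 0], "jaw": 5}
    - {"translation": [0, 0, 0], "delta_rot": [0, 0, 0], "jaw": 5}

```text
time: 31.55
tool_pos: [0.4951, 0.1653, 0.1633]
tool_rot: [0.054, 0.69, 0.719, -0.057]
contact_force: [-0.1, -0.1, 0.4]
gripper_width: 0.59
grasp_force: 0.0
```

```bash
python3 -c "
from h import *
f=deckcars()
go(.646,.171,.12,np.deg2rad(99.1))"
```

```text
deck lat mid/ext per side [-12.2  -0.5  11.5] d -147.0 86.0
car d,lat,len,wid,ang [31.5 -1.  65.  32.   0. ]
car d,lat,len,wid,ang [95.5 -2.5 41.  31.   0. ]
car d,lat,len,wid,ang [-40.5   0.   65.   32.    0. ]
trans cm [ 0.61 15.12  4.2 ] rot [0.109 0.133 1.45 ] j6 0.25 rows>= 10.0
```

Request:
send_rows:
  steps:
    - {"translation": [0, 1.9, 0], "delta_rot": [0.01, 0.013, 0.14], "jaw": 5}
    - {"translation": [0.1, 3.8, 0], "delta_rot": [0.02, 0.026, 0.28], "jaw": 5}
    - {"translation": [0.2, 5.7, 0], "delta_rot": [0.031, 0.038, 0.42], "jaw": 5}
    - {"translation": [0.3, 7.6, 0.5], "delta_rot": [0.042, 0.051, 0.56], "jaw": 5}
    - {"translation": [0.4, 9.5, 1], "delta_rot": [0.053, 0.064, 0.7], "jaw": 5}
    - {"translation": [0.5, 11.4, 1.5], "delta_rot": [0.063, 0.077, 0.84], "jaw": 5}
    - {"translation": [0.5, 13.3, 2], "delta_rot": [0.074, 0.09, 0.98], "jaw": 5}
    - {"translation": [0.6, 15.1, 2.5], "delta_rot": [0.084, 0.103, 1.12], "jaw": 5}

```text
time: 32.4
tool_pos: [0.6468, 0.1735, 0.1366]
tool_rot: [0.013, 0.971, 0.239, -0.014]
contact_force: [-0.9, 0.1, -0.6]
gripper_width: 0.585
grasp_force: 0.0
```

Request:
send_rows:
  steps:
    - {"translation": [0, 0, 0], "delta_rot": [0.01, 0.01, 0.11], "jaw": 5}
    - {"translation": [0, 0, 0], "delta_rot": [0.02, 0.02, 0.22], "jaw": 5}
    - {"translation": [0, 0, 0], "delta_rot": [0.025, 0.03, 0.33], "jaw": 5}
    - {"translation": [0, 0, 0], "delta_rot": [0.025, 0.03, 0.33], "jaw": 5}
    - {"translation": [0, 0, 0], "delta_rot": [0.025, 0.03, 0.33], "jaw": 5}
    - {"translation": [0, 0, 0], "delta_rot": [0.025, 0.03, 0.33], "jaw": 5}
    - {"translation": [0, 0, 0], "delta_rot": [0.025, 0.03, 0.33], "jaw": 5}
    - {"translation": [0, 0, 0], "delta_rot": [0.025, 0.03, 0.33], "jaw": 5}

```text
time: 33.2
tool_pos: [0.6458, 0.1737, 0.137]
tool_rot: [-0.0, 0.997, 0.08, 0.0]
contact_force: [-0.3, -0.2, -1.0]
gripper_width: 0.587
grasp_force: 0.0
```

```bash
python3 -c "
from h import *
floor()
go(.646,.171,.023,np.deg2rad(99.1))"
```

```text
[506.  75.] 1351 [771.4  47.   36.7  19.7  14.8]
[317. 202.] 2544 [646.5 170.8  65.1  32.3   9.3]
[178. 231.] 3689 [603.7 286.7  60.1  40.4 -19.2]
[313. 341.] 3595 [502.7 149.4 119.8  33.5  86.2]
[113. 341.] 905 [470.  354.3  52.7  18.4 -44.2]
trans cm [-0.03  0.27 11.4 ] rot [-0.    -0.     0.001] j6 1.56 rows>= 3.0
```

Request:
send_rows:
  steps:
    - {"translation": [0, 0.27, 4], "delta_rot": [0, 0, 0], "jaw": 5}
    - {"translation": [0, 0.27, 8], "delta_rot": [0, 0, 0], "jaw": 5}
    - {"translation": [0, 0.27, 10.6], "delta_rot": [0, 0, 0], "jaw": 5}
    - {"translation": [0, 0.27, 11.4], "delta_rot": [0, 0, 0], "jaw": 5}
    - {"translation": [0, 0.27, 11.4], "delta_rot": [0, 0, 0], "jaw": 5}
    - {"translation": [0, 0.27, 11.4], "delta_rot": [0, 0, 0], "jaw": 5}
    - {"translation": [0, 0.27, 11.4], "delta_rot": [0, 0, 0], "jaw": 5}
    - {"translation": [0, 0.27, 11.4], "delta_rot": [0, 0, 0], "jaw": 0}

```text
time: 34.05
tool_pos: [0.6477, 0.1712, 0.0252]
tool_rot: [-0.0, 0.997, 0.079, 0.002]
contact_force: [0.4, -0.2, 0.7]
gripper_width: 0.429
grasp_force: 0.0
```

Request:
send_rows:
  steps:
    - {"translation": [0, 0, 0], "delta_rot": [0, 0, 0], "jaw": 0}
    - {"translation": [0, 0, 0], "delta_rot": [0, 0, 0], "jaw": 0}
    - {"translation": [0, 0, 0], "delta_rot": [0, 0, 0], "jaw": 0}
    - {"translation": [0, 0, 0], "delta_rot": [0, 0, 0], "jaw": 0}
    - {"translation": [0, 0, -4], "delta_rot": [0, 0, 0], "jaw": 0}
    - {"translation": [0, 0, -8], "delta_rot": [0, 0, 0], "jaw": 0}
    - {"translation": [0, 0, -12], "delta_rot": [0, 0, 0], "jaw": 0}
    - {"translation": [0, 0, -14], "delta_rot": [0, 0, 0], "jaw": 0}

```text
time: 34.85
tool_pos: [0.6479, 0.1712, 0.1679]
tool_rot: [-0.0, 0.997, 0.079, 0.003]
contact_force: [1.0, 0.1, -0.5]
gripper_width: 0.326
grasp_force: 61.5
```

Request:
send_rows:
  steps:
    - {"translation": [0, 0, 0], "delta_rot": [0, 0, 0], "jaw": 0}
    - {"translation": [0, 0, 0], "delta_rot": [0, 0, 0], "jaw": 0}
    - {"translation": [0, 0, 0], "delta_rot": [0, 0, 0], "jaw": 0}
    - {"translation": [0, 0, 0], "delta_rot": [0, 0, 0], "jaw": 0}
    - {"translation": [0, 0, 0], "delta_rot": [0, 0, 0], "jaw": 0}
    - {"translation": [0, 0, 0], "delta_rot": [0, 0, 0], "jaw": 0}
    - {"translation": [0, 0, 0], "delta_rot": [0, 0, 0], "jaw": 0}
    - {"translation": [0, 0, 0], "delta_rot": [0, 0, 0], "jaw": 0}

```text
time: 35.65
tool_pos: [0.6462, 0.1709, 0.1629]
tool_rot: [-0.0, 0.997, 0.079, 0.0]
contact_force: [-0.3, 0.0, -0.5]
gripper_width: 0.329
grasp_force: 61.5
```

```bash
python3 -c "
from h import *
held();deck(-.109,.06,.0205)"
```

```text
tool z hist [(-6, 621), (-4, 773), (-2, 299), (0, 158), (2, 101), (4, 1417), (6, 440)]
roof z -3.8 x -15.2 6.6
deck target [0.4926 0.2225 0.1242]
trans cm [-14.36  -7.53   3.87] rot [-0.109 -0.133 -1.449] j6 1.56 rows>= 10.0
```

Request:
send_rows:
  steps:
    - {"translation": [-1.8, -0.9, 0], "delta_rot": [-0.01, -0.013, -0.14], "jaw": 0}
    - {"translation": [-3.6, -1.9, 0], "delta_rot": [-0.02, -0.026, -0.28], "jaw": 0}
    - {"translation": [-5.4, -2.8, 0], "delta_rot": [-0.031, -0.038, -0.42], "jaw": 0}
    - {"translation": [-7.2, -3.8, 0], "delta_rot": [-0.042, -0.051, -0.56], "jaw": 0}
    - {"translation": [-9, -4.7, 0], "delta_rot": [-0.053, -0.064, -0.7], "jaw": 0}
    - {"translation": [-10.8, -5.7, 0.5], "delta_rot": [-0.063, -0.077, -0.84], "jaw": 0}
    - {"translation": [-12.6, -6.6, 1], "delta_rot": [-0.074, -0.09, -0.98], "jaw": 0}
    - {"translation": [-14.4, -7.5, 1.5], "delta_rot": [-0.084, -0.103, -1.12], "jaw": 0}

```text
time: 36.5
tool_pos: [0.4916, 0.2225, 0.1481]
tool_rot: [0.044, 0.799, 0.599, -0.045]
contact_force: [0.1, -0.5, -0.6]
gripper_width: 0.327
grasp_force: 61.5
```

Request:
send_rows:
  steps:
    - {"translation": [0, 0, 0], "delta_rot": [-0.01, -0.01, -0.11], "jaw": 0}
    - {"translation": [0, 0, 0], "delta_rot": [-0.02, -0.02, -0.22], "jaw": 0}
    - {"translation": [0, 0, 0], "delta_rot": [-0.025, -0.03, -0.33], "jaw": 0}
    - {"translation": [0, 0, 0], "delta_rot": [-0.025, -0.03, -0.33], "jaw": 0}
    - {"translation": [0, 0, 0], "delta_rot": [-0.025, -0.03, -0.33], "jaw": 0}
    - {"translation": [0, 0, 0], "delta_rot": [-0.025, -0.03, -0.33], "jaw": 0}
    - {"translation": [0, 0, 0], "delta_rot": [-0.025, -0.03, -0.33], "jaw": 0}
    - {"translation": [0, 0, 0], "delta_rot": [-0.025, -0.03, -0.33], "jaw": 0}

```text
time: 37.3
tool_pos: [0.4923, 0.222, 0.1479]
tool_rot: [0.054, 0.69, 0.719, -0.056]
contact_force: [-0.7, 0.5, 0.7]
gripper_width: 0.334
grasp_force: 61.5
```

```bash
python3 -c "
from h import *
deck(-.109,-.0005,.0205)"
```

```text
deck target [0.4926 0.2225 0.0637]
trans cm [1.36 0.08 8.31] rot [ 0.    -0.     0.001] j6 0.35 rows>= 2.0
```

Request:
send_rows:
  steps:
    - {"translation": [0.5, 0, 3], "delta_rot": [0, 0, 0], "jaw": 0}
    - {"translation": [0.9, 0.1, 5.6], "delta_rot": [0, 0, 0], "jaw": 0}
    - {"translation": [1.2, 0.1, 7.3], "delta_rot": [0, 0, 0], "jaw": 0}
    - {"translation": [1.3, 0.1, 8], "delta_rot": [0, 0, 0], "jaw": 0}
    - {"translation": [1.35, 0.1, 8.3], "delta_rot": [0, 0, 0], "jaw": 0}
    - {"translation": [1.35, 0.1, 8.3], "delta_rot": [0, 0, 0], "jaw": 0}
    - {"translation": [1.35, 0.1, 8.3], "delta_rot": [0, 0, 0], "jaw": 0}
    - {"translation": [1.35, 0.1, 8.3], "delta_rot": [0, 0, 0], "jaw": 0}

```text
time: 38.1
tool_pos: [0.4935, 0.2229, 0.0651]
tool_rot: [0.055, 0.69, 0.719, -0.055]
contact_force: [0.1, -0.3, -0.9]
gripper_width: 0.332
grasp_force: 61.5
```

```bash
python3 -c "
from h import *
deck(-.109,-.0005,.0205)"
```

```text
deck target [0.4926 0.2225 0.0637]
trans cm [-0.02 -0.09  0.14] rot [ 0.003 -0.001  0.001] j6 0.38 rows>= 1.0
```

Request:
send_rows:
  steps:
    - {"translation": [0, 0, 0.05], "delta_rot": [0, 0, 0], "jaw": 0}
    - {"translation": [0, 0, 0.05], "delta_rot": [0, 0, 0], "jaw": 0}
    - {"translation": [0, 0, 0.05], "delta_rot": [0, 0, 0], "jaw": 5}
    - {"translation": [0, 0, 0.05], "delta_rot": [0, 0, 0], "jaw": 5}
    - {"translation": [0, 0, 0.05], "delta_rot": [0, 0, 0], "jaw": 5}
    - {"translation": [0, 0, 0.05], "delta_rot": [0, 0, 0], "jaw": 5}
    - {"translation": [0, 0, -1], "delta_rot": [0, 0, 0], "jaw": 5}
    - {"translation": [0, 0, -4], "delta_rot": [0, 0, 0], "jaw": 5}

```text
time: 38.9
tool_pos: [0.4903, 0.2279, 0.101]
tool_rot: [0.053, 0.69, 0.719, -0.059]
contact_force: [0.0, -0.1, 0.0]
gripper_width: 0.589
grasp_force: 0.0
```

Request:
send_rows:
  steps:
    - {"translation": [0, 0, -4], "delta_rot": [0, 0, 0], "jaw": 5}
    - {"translation": [0, 0, -8], "delta_rot": [0, 0, 0], "jaw": 5}
    - {"translation": [0, 0, -10], "delta_rot": [0, 0, 0], "jaw": 5}
    - {"translation": [0, 0, -10], "delta_rot": [0, 0, 0], "jaw": 5}
    - {"translation": [0, 0, -10], "delta_rot": [0, 0, 0], "jaw": 5}
    - {"translation": [0, 0, -10], "delta_rot": [0, 0, 0], "jaw": 5}
    - {"translation": [0, 0, -10], "delta_rot": [0, 0, 0], "jaw": 5}
    - {"translation": [0, 0, -10], "delta_rot": [0, 0, 0], "jaw": 5}

```text
time: 39.7
tool_pos: [0.4919, 0.244, 0.2006]
tool_rot: [0.054, 0.69, 0.719, -0.058]
contact_force: [-0.1, 0.1, 1.0]
gripper_width: 0.581
grasp_force: 0.0
```

```bash
python3 -c "
from h import *
from plant import *
f=deckcars()
go(.5028,-.067,.20,.04)
s=grab_frame('side'); cv2.imwrite('pics/s5.png',cv2.resize(s['pixels'][60:360,140:460],None,fx=1.9,fy=1.9))"
```

```text
deck lat mid/ext per side [-11.9  -0.2  11.6] d -147.0 86.0
car d,lat,len,wid,ang [ 87.7  -3.   32.2  24.6 -81.9]
car d,lat,len,wid,ang [-110.    0.   64.   32.    0.]
car d,lat,len,wid,ang [-40.5   0.5  65.   31.    0. ]
car d,lat,len,wid,ang [31.5 -0.5 65.  31.   0. ]
trans cm [-30.73  -0.2    4.97] rot [-0.008  0.157  0.001] j6 0.37 rows>= 7.0
```

View pics/s5.png

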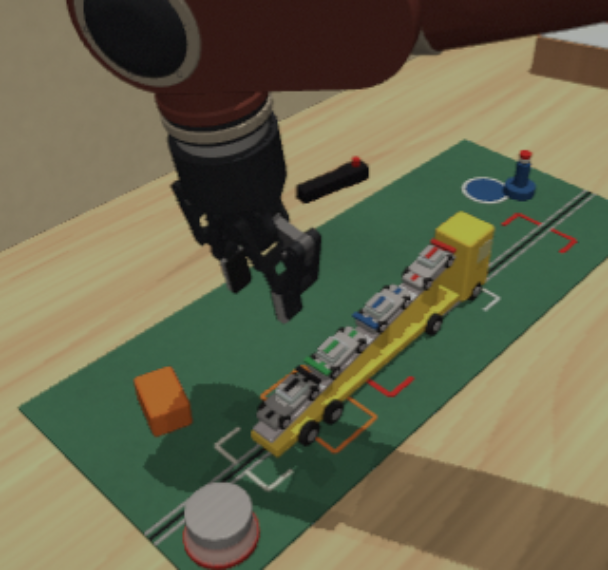

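The side view shows all four cars on the deck. The crew figure has been knocked off the pad (485,188) and stands at (520,188), so it must go back first.

```bash
cat >> h.py <<'E'
def crew(name='top'):
    from plant import grab_frame
    f=grab_frame(name); P=cloud(f)
    for lo,hi in ((.012,.045),(.045,.08)):
        m=((P[...,2]>lo)&(P[...,2]<hi)&(P[...,1]<-.12)&(P[...,1]>-.42)&(P[...,0]<.72)&(P[...,0]>.4)).astype(np.uint8)
        n,l,st,ce=cv2.connectedComponentsWithStats(m)
        for i in range(1,n):
            if st[i,4]>15: q=P[l==i]; print(name,lo,ce[i].round(),st[i,4],rect(q[:,:2]),"z95",np.percentile(q[:,2],95).round(3),"y",q[:,1].min().round(3),q[:,1].max().round(3))
E
python3 -c "
from h import *
crew()
go(.55,-.20,.2,0)"
```

```text
top 0.012 [433. 232.] 146 [ 569.  -300.2   42.    41.8   39.4] z95 0.031 y -0.323 -0.279
top 0.045 [438. 231.] 55 [ 568.  -300.    19.3   16.7   59. ] z95 0.072 y -0.311 -0.292
trans cm [-44.06   3.94   7.1 ] rot [-0.004  0.157  0.041] j6 0.37 rows>= 9.0
```

Request:
send_rows:
  steps:
    - {"translation": [-4, 0.3, 0.6], "delta_rot": [0, 0.02, 0], "jaw": 5}
    - {"translation": [-8.5, 0.7, 1.3], "delta_rot": [0, 0.05, 0.01], "jaw": 5}
    - {"translation": [-13.3, 1.2, 2.1], "delta_rot": [0, 0.08, 0.02], "jaw": 5}
    - {"translation": [-18.1, 1.6, 2.9], "delta_rot": [0, 0.11, 0.03], "jaw": 5}
    - {"translation": [-22.9, 2.0, 3.7], "delta_rot": [0, 0.14, 0.04], "jaw": 5}
    - {"translation": [-27.7, 2.5, 4.4], "delta_rot": [0, 0.157, 0.04], "jaw": 5}
    - {"translation": [-32.5, 2.9, 5.2], "delta_rot": [0, 0.157, 0.04], "jaw": 5}
    - {"translation": [-37, 3.3, 5.9], "delta_rot": [0, 0.157, 0.04], "jaw": 5}

```text
time: 40.65
tool_pos: [0.5407, -0.131, 0.2014]
tool_rot: [-0.001, 0.707, 0.707, -0.001]
contact_force: [1.1, 0.6, -0.4]
gripper_width: 0.588
grasp_force: 0.0
```

Request:
send_rows:
  steps:
    - {"translation": [-4, 1, 0], "delta_rot": [0, 0, 0], "jaw": 5}
    - {"translation": [-8, 2, 0], "delta_rot": [0, 0, 0], "jaw": 5}
    - {"translation": [-12, 3, 0], "delta_rot": [0, 0, 0], "jaw": 5}
    - {"translation": [-15, 3.6, 2], "delta_rot": [0, 0, 0], "jaw": 5}
    - {"translation": [-17, 4, 4], "delta_rot": [0, 0, 0], "jaw": 5}
    - {"translation": [-17, 4, 6], "delta_rot": [0, 0, 0], "jaw": 5}
    - {"translation": [-17, 4, 6], "delta_rot": [0, 0, 0], "jaw": 5}
    - {"translation": [-17, 4, 6], "delta_rot": [0, 0, 0], "jaw": 5}

```text
time: 41.45
tool_pos: [0.5807, -0.2982, 0.1408]
tool_rot: [-0.002, 0.707, 0.708, -0.001]
contact_force: [-0.3, -0.3, -0.3]
gripper_width: 0.585
grasp_force: 0.0
```

Request:
send_rows:
  steps:
    - {"translation": [0, 0, 0], "delta_rot": [0, 0, 0], "jaw": 5}
    - {"translation": [0, 0, 0], "delta_rot": [0, 0, 0], "jaw": 5}
    - {"translation": [0, 0, 0], "delta_rot": [0, 0, 0], "jaw": 5}
    - {"translation": [0, 0, 0], "delta_rot": [0, 0, 0], "jaw": 5}
    - {"translation": [0, 0, 0], "delta_rot": [0, 0, 0], "jaw": 5}
    - {"translation": [0, 0, 0], "delta_rot": [0, 0, 0], "jaw": 5}
    - {"translation": [0, 0, 0], "delta_rot": [0, 0, 0], "jaw": 5}
    - {"translation": [0, 0, 0], "delta_rot": [0, 0, 0], "jaw": 5}

```text
time: 42.25
tool_pos: [0.5809, -0.2985, 0.1412]
tool_rot: [-0.001, 0.707, 0.708, -0.001]
contact_force: [-0.2, 0.7, -0.8]
gripper_width: 0.582
grasp_force: 0.0
```

```bash
python3 -c "
from h import *
crew('wrist')
go(.5687,-.3005,.0425,0)"
```

```text
wrist 0.012 [304. 199.] 1370 [ 570.4 -300.7   43.1   39.5   -6.1] z95 0.038 y -0.322 -0.281
wrist 0.045 [301. 222.] 717 [ 570.4 -301.7   18.6   18.5   34.2] z95 0.07 y -0.311 -0.293
trans cm [-0.2  -1.19  9.86] rot [-0.003 -0.     0.001] j6 -0.59 rows>= 2.0
```

Request:
send_rows:
  steps:
    - {"translation": [-0.2, -1.15, 1], "delta_rot": [0, 0, 0], "jaw": 5}
    - {"translation": [-0.2, -1.15, 3], "delta_rot": [0, 0, 0], "jaw": 5}
    - {"translation": [-0.2, -1.15, 6.5], "delta_rot": [0, 0, 0], "jaw": 5}
    - {"translation": [-0.2, -1.15, 9], "delta_rot": [0, 0, 0], "jaw": 5}
    - {"translation": [-0.2, -1.15, 9.85], "delta_rot": [0, 0, 0], "jaw": 5}
    - {"translation": [-0.2, -1.15, 9.85], "delta_rot": [0, 0, 0], "jaw": 5}
    - {"translation": [-0.2, -1.15, 9.85], "delta_rot": [0, 0, 0], "jaw": 5}
    - {"translation": [-0.2, -1.15, 9.85], "delta_rot": [0, 0, 0], "jaw": 0}

```text
time: 43.1
tool_pos: [0.5703, -0.3014, 0.0449]
tool_rot: [0.001, 0.707, 0.708, -0.001]
contact_force: [-0.7, -0.6, 0.4]
gripper_width: 0.433
grasp_force: 0.0
```

Request:
send_rows:
  steps:
    - {"translation": [0, 0, 0], "delta_rot": [0, 0, 0], "jaw": 0}
    - {"translation": [0, 0, 0], "delta_rot": [0, 0, 0], "jaw": 0}
    - {"translation": [0, 0, 0], "delta_rot": [0, 0, 0], "jaw": 0}
    - {"translation": [0, 0, 0], "delta_rot": [0, 0, 0], "jaw": 0}
    - {"translation": [0, 0, 0], "delta_rot": [0, 0, 0], "jaw": 0}
    - {"translation": [0, 0, -1], "delta_rot": [0, 0, 0], "jaw": 0}
    - {"translation": [0, 0, -2], "delta_rot": [0, 0, 0], "jaw": 0}
    - {"translation": [0, 0, -2], "delta_rot": [0, 0, 0], "jaw": 0}

```text
time: 43.9
tool_pos: [0.5703, -0.3012, 0.0649]
tool_rot: [0.001, 0.707, 0.708, -0.001]
contact_force: [-0.0, -0.1, -0.5]
gripper_width: 0.207
grasp_force: 58.6
```

Request:
send_rows:
  steps:
    - {"translation": [1, 1.4, 0], "delta_rot": [0, 0, 0], "jaw": 0}
    - {"translation": [2, 2.6, 0], "delta_rot": [0, 0, 0], "jaw": 0}
    - {"translation": [2.8, 3.5, 0], "delta_rot": [0, 0, 0], "jaw": 0}
    - {"translation": [2.8, 3.5, 0], "delta_rot": [0, 0, 0], "jaw": 0}
    - {"translation": [2.8, 3.5, 0], "delta_rot": [0, 0, 0], "jaw": 0}
    - {"translation": [2.8, 3.5, 0], "delta_rot": [0, 0, 0], "jaw": 0}
    - {"translation": [2.8, 3.5, 0], "delta_rot": [0, 0, 0], "jaw": 0}
    - {"translation": [2.8, 3.5, 0], "delta_rot": [0, 0, 0], "jaw": 0}

```text
time: 44.7
tool_pos: [0.6039, -0.2728, 0.0626]
tool_rot: [-0.001, 0.707, 0.707, -0.001]
contact_force: [-0.2, -0.1, -0.5]
gripper_width: 0.211
grasp_force: 58.7
```

```bash
python3 -c "
from h import *
go(.606,-.2715,.043,0)"
```

```text
trans cm [0.13 0.22 1.96] rot [-0.003 -0.     0.001] j6 -0.54 rows>= 1.0
```

Request:
send_rows:
  steps:
    - {"translation": [0.13, 0.2, 1], "delta_rot": [0, 0, 0], "jaw": 0}
    - {"translation": [0.13, 0.2, 1.6], "delta_rot": [0, 0, 0], "jaw": 0}
    - {"translation": [0.13, 0.2, 1.95], "delta_rot": [0, 0, 0], "jaw": 0}
    - {"translation": [0.13, 0.2, 1.95], "delta_rot": [0, 0, 0], "jaw": 0}
    - {"translation": [0.13, 0.2, 1.95], "delta_rot": [0, 0, 0], "jaw": 0}
    - {"translation": [0.13, 0.2, 1.95], "delta_rot": [0, 0, 0], "jaw": 0}
    - {"translation": [0.13, 0.2, 1.95], "delta_rot": [0, 0, 0], "jaw": 5}
    - {"translation": [0.13, 0.2, 1.95], "delta_rot": [0, 0, 0], "jaw": 5}

```text
time: 45.5
tool_pos: [0.606, -0.2711, 0.0426]
tool_rot: [-0.001, 0.707, 0.708, -0.001]
contact_force: [0.4, -0.7, -0.3]
gripper_width: 0.54
grasp_force: 0.0
```

Request:
send_rows:
  steps:
    - {"translation": [0, 0, 0], "delta_rot": [0, 0, 0], "jaw": 5}
    - {"translation": [0, 0, 0], "delta_rot": [0, 0, 0], "jaw": 5}
    - {"translation": [0, 0, 0], "delta_rot": [0, 0, 0], "jaw": 5}
    - {"translation": [0, 0, -3], "delta_rot": [0, 0, 0], "jaw": 5}
    - {"translation": [0, 0, -7], "delta_rot": [0, 0, 0], "jaw": 5}
    - {"translation": [0, 0, -11], "delta_rot": [0, 0, 0], "jaw": 5}
    - {"translation": [0, 0, -14], "delta_rot": [0, 0, 0], "jaw": 6.5}
    - {"translation": [0, 0, -14], "delta_rot": [0, 0, 0], "jaw": 6.5}

```text
time: 46.3
tool_pos: [0.6095, -0.2729, 0.1903]
tool_rot: [0.004, 0.707, 0.708, 0.0]
contact_force: [0.5, 0.3, 0.4]
gripper_width: 0.759
grasp_force: 0.0
```

Request:
send_rows:
  steps:
    - {"translation": [0, 0, 0], "delta_rot": [0, 0, 0], "jaw": 7}
    - {"translation": [0, 0, 0], "delta_rot": [0, 0, 0], "jaw": 7}
    - {"translation": [0, 0, 0], "delta_rot": [0, 0, 0], "jaw": 7}
    - {"translation": [0, 0, 0], "delta_rot": [0, 0, 0], "jaw": 7}
    - {"translation": [0, 0, 0], "delta_rot": [0, 0, 0], "jaw": 7}
    - {"translation": [0, 0, 0], "delta_rot": [0, 0, 0], "jaw": 7}
    - {"translation": [0, 0, 0], "delta_rot": [0, 0, 0], "jaw": 7}
    - {"translation": [0, 0, 0], "delta_rot": [0, 0, 0], "jaw": 7}

```text
time: 47.1
tool_pos: [0.6066, -0.2712, 0.1832]
tool_rot: [-0.001, 0.707, 0.708, -0.001]
contact_force: [-0.2, -0.3, -0.6]
gripper_width: 0.822
grasp_force: 0.0
```

```bash
python3 -c "
from h import *
crew('wrist')
go(.5028,-.067,.15,.04)"
```

```text
wrist 0.012 [316. 184.] 1017 [ 6.067e+02 -2.708e+02  4.180e+01  3.970e+01  5.000e-01] z95 0.036 y -0.291 -0.251
wrist 0.045 [315. 201.] 493 [ 606.4 -271.9   18.8   18.3   35.2] z95 0.07 y -0.281 -0.263
trans cm [ 20.43 -10.34   3.36] rot [-0.003 -0.    -0.039] j6 -0.53 rows>= 5.0
```

Request:
send_rows:
  steps:
    - {"translation": [4, -2, 0], "delta_rot": [0, 0, -0.01], "jaw": 7.5}
    - {"translation": [8, -4, 0], "delta_rot": [0, 0, -0.02], "jaw": 7.5}
    - {"translation": [12, -6, 0], "delta_rot": [0, 0, -0.03], "jaw": 7.5}
    - {"translation": [16, -8, 0], "delta_rot": [0, 0, -0.039], "jaw": 7.5}
    - {"translation": [19, -9.6, 1], "delta_rot": [0, 0, -0.039], "jaw": 7.5}
    - {"translation": [20.4, -10.3, 2], "delta_rot": [0, 0, -0.039], "jaw": 7.5}
    - {"translation": [20.4, -10.3, 2], "delta_rot": [0, 0, -0.039], "jaw": 7.5}
    - {"translation": [20.4, -10.3, 2], "delta_rot": [0, 0, -0.039], "jaw": 7.5}

```text
time: 47.95
tool_pos: [0.5036, -0.0679, 0.1635]
tool_rot: [-0.001, 0.693, 0.721, -0.001]
contact_force: [0.2, -0.5, 0.3]
gripper_width: 0.878
grasp_force: 0.0
```

Request:
send_rows:
  steps:
    - {"translation": [0, 0, 0], "delta_rot": [0, 0, 0], "jaw": 7.5}
    - {"translation": [0, 0, 0], "delta_rot": [0, 0, 0], "jaw": 7.5}
    - {"translation": [0, 0, 0], "delta_rot": [0, 0, 0], "jaw": 7.5}
    - {"translation": [0, 0, 0], "delta_rot": [0, 0, 0], "jaw": 7.5}
    - {"translation": [0, 0, 0], "delta_rot": [0, 0, 0], "jaw": 7.5}
    - {"translation": [0, 0, 0], "delta_rot": [0, 0, 0], "jaw": 7.5}
    - {"translation": [0, 0, 0], "delta_rot": [0, 0, 0], "jaw": 7.5}
    - {"translation": [0, 0, 0], "delta_rot": [0, 0, 0], "jaw": 7.5}

```text
time: 48.75
tool_pos: [0.5032, -0.0673, 0.1635]
tool_rot: [-0.001, 0.693, 0.721, -0.001]
contact_force: [-0.7, 0.9, 0.8]
gripper_width: 0.882
grasp_force: 0.0
```

```bash
cat >> h.py <<'E'
def cab(name='wrist'):
    from plant import grab_frame
    f=grab_frame(name); P=cloud(f); hsv=cv2.cvtColor(f["pixels"],cv2.COLOR_BGR2HSV)
    m=(abs(P[...,2]-.101)<.005)&(hsv[...,0]>22)&(hsv[...,0]<36)&(hsv[...,1]>120)&(abs(P[...,0]-.5)<.06)
    n,l,st,ce=cv2.connectedComponentsWithStats(m.astype(np.uint8)); i=1+st[1:,4].argmax(); q=P[l==i]
    print(name,"cab",rect(q[:,:2]),"z",np.median(q[:,2]).round(4),"ext",q[:,:2].min(0).round(4),q[:,:2].max(0).round(4))
    return f
E
python3 -c "
from h import *
cab(); 
go(.5028,-.067,.075,.04)"
```

```text
wrist cab [503.9 -67.4  51.3  49.5 -87.4] z 0.0997 ext [ 0.4785 -0.0937] [ 0.529  -0.0413]
trans cm [ 0.03 -0.02  8.85] rot [-0.003 -0.     0.   ] j6 -0.32 rows>= 2.0
```

Request:
send_rows:
  steps:
    - {"translation": [0, 0.03, 3], "delta_rot": [0, 0, 0], "jaw": 7.5}
    - {"translation": [0, 0.03, 6], "delta_rot": [0, 0, 0], "jaw": 7.5}
    - {"translation": [0, 0.03, 8], "delta_rot": [0, 0, 0], "jaw": 7.5}
    - {"translation": [0, 0.03, 8.8], "delta_rot": [0, 0, 0], "jaw": 7.5}
    - {"translation": [0, 0.03, 8.8], "delta_rot": [0, 0, 0], "jaw": 7.5}
    - {"translation": [0, 0.03, 8.8], "delta_rot": [0, 0, 0], "jaw": 7.5}
    - {"translation": [0, 0.03, 8.8], "delta_rot": [0, 0, 0], "jaw": 7.5}
    - {"translation": [0, 0.03, 8.8], "delta_rot": [0, 0, 0], "jaw": 7.5}

```text
time: 49.6
tool_pos: [0.5043, -0.0676, 0.0769]
tool_rot: [-0.0, 0.693, 0.721, -0.0]
contact_force: [-1.0, -0.1, 0.1]
gripper_width: 0.881
grasp_force: 0.0
```

Request:
send_rows:
  steps:
    - {"translation": [0, 0, 0], "delta_rot": [0, 0, 0], "jaw": 6.5}
    - {"translation": [0, 0, 0], "delta_rot": [0, 0, 0], "jaw": 5.8}
    - {"translation": [0, 0, 0], "delta_rot": [0, 0, 0], "jaw": 5.4}
    - {"translation": [0, 0, 0], "delta_rot": [0, 0, 0], "jaw": 5}
    - {"translation": [0, 0, 0], "delta_rot": [0, 0, 0], "jaw": 4.5}
    - {"translation": [0, 0, 0], "delta_rot": [0, 0, 0], "jaw": 4.5}
    - {"translation": [0, 0, 0], "delta_rot": [0, 0, 0], "jaw": 4.5}
    - {"translation": [0, 0, 0], "delta_rot": [0, 0, 0], "jaw": 4.5}

```text
time: 50.4
tool_pos: [0.5034, -0.0673, 0.0758]
tool_rot: [-0.001, 0.693, 0.721, -0.001]
contact_force: [-1.2, 0.5, 2.5]
gripper_width: 0.583
grasp_force: 63.5
```

```bash
python3 -c "
from h import *
from plant import *
s=state();print(s['tool_pos'],s['gripper_width'],s['grasp_force'],s['contact_force'])
f=deckcars(); floor(); go(.4965,-.2124,.075,0)
"
```

```text
[ 0.5034252  -0.06731827  0.07575997] 0.5831147099181878 63.464752435684204 [-1.24259881  0.4705688   2.50518155]
deck lat mid/ext per side [-21.7  -0.6  21.3] d 60.0 159.0
car d,lat,len,wid,ang [108.   -2.5  63.9  32.2   1.4]
[624. 354.] 1723 [ 757.8 -161.9   67.8   25.7  -77.4]
trans cm [-14.47  -1.28   0.08] rot [-0.003 -0.     0.04 ] j6 -0.32 rows>= 3.0
```

Request:
send_rows:
  steps:
    - {"translation": [-0.2, 0, 0], "delta_rot": [0, 0, 0], "jaw": 4.5}
    - {"translation": [-0.6, -0.05, 0], "delta_rot": [0, 0, 0.002], "jaw": 4.5}
    - {"translation": [-1.2, -0.1, 0], "delta_rot": [0, 0, 0.004], "jaw": 4.5}
    - {"translation": [-2, -0.18, 0], "delta_rot": [0, 0, 0.006], "jaw": 4.5}
    - {"translation": [-3, -0.27, 0], "delta_rot": [0, 0, 0.008], "jaw": 4.5}
    - {"translation": [-4, -0.36, 0], "delta_rot": [0, 0, 0.011], "jaw": 4.5}
    - {"translation": [-5, -0.45, 0], "delta_rot": [0, 0, 0.014], "jaw": 4.5}
    - {"translation": [-6, -0.54, 0], "delta_rot": [0, 0, 0.017], "jaw": 4.5}

```text
time: 51.3
tool_pos: [0.5007, -0.1263, 0.0757]
tool_rot: [-0.002, 0.699, 0.715, 0.001]
contact_force: [0.6, 8.1, 5.1]
gripper_width: 0.579
grasp_force: 63.8
```

Request:
send_rows:
  steps:
    - {"translation": [-1, -0.1, 0], "delta_rot": [0, 0, 0.003], "jaw": 4.5}
    - {"translation": [-2, -0.15, 0], "delta_rot": [0, 0, 0.006], "jaw": 4.5}
    - {"translation": [-3, -0.22, 0], "delta_rot": [0, 0, 0.009], "jaw": 4.5}
    - {"translation": [-4, -0.3, 0], "delta_rot": [0, 0, 0.012], "jaw": 4.5}
    - {"translation": [-4.8, -0.36, 0], "delta_rot": [0, 0, 0.015], "jaw": 4.5}
    - {"translation": [-5.4, -0.4, 0], "delta_rot": [0, 0, 0.017], "jaw": 4.5}
    - {"translation": [-5.8, -0.45, 0], "delta_rot": [0, 0, 0.018], "jaw": 4.5}
    - {"translation": [-6, -0.45, 0], "delta_rot": [0, 0, 0.02], "jaw": 4.5}

```text
time: 52.1
tool_pos: [0.4976, -0.1863, 0.0758]
tool_rot: [-0.002, 0.706, 0.708, 0.0]
contact_force: [-0.1, 8.8, 5.6]
gripper_width: 0.579
grasp_force: 63.9
```

Request:
send_rows:
  steps:
    - {"translation": [0, 0, 0], "delta_rot": [0, 0, 0], "jaw": 4.5}
    - {"translation": [0, 0, 0], "delta_rot": [0, 0, 0], "jaw": 4.5}
    - {"translation": [0, 0, 0], "delta_rot": [0, 0, 0], "jaw": 4.5}
    - {"translation": [0, 0, 0], "delta_rot": [0, 0, 0], "jaw": 4.5}
    - {"translation": [0, 0, 0], "delta_rot": [0, 0, 0], "jaw": 4.5}
    - {"translation": [0, 0, 0], "delta_rot": [0, 0, 0], "jaw": 4.5}
    - {"translation": [0, 0, 0], "delta_rot": [0, 0, 0], "jaw": 4.5}
    - {"translation": [0, 0, 0], "delta_rot": [0, 0, 0], "jaw": 4.5}

```text
time: 52.9
tool_pos: [0.4976, -0.1865, 0.0757]
tool_rot: [-0.002, 0.706, 0.708, 0.0]
contact_force: [-1.0, 5.9, 4.6]
gripper_width: 0.581
grasp_force: 63.8
```

```bash
python3 -c "
from h import *
from plant import *
s=state();print(s['tool_pos'],s['contact_force'])
go(.4965,-.2124,.075,0)
f=grab_frame('top');P=cloud(f).reshape(-1,3)
k=(P[:,2]>.05)&(P[:,2]<.13)&(abs(P[:,0]-.5)<.03)&(P[:,1]>-.17)&(P[:,1]<.13); q=P[k]; print(rect(q[:,:2]))
t=P[(P[:,2]>.018)&(P[:,2]<.13)&(abs(P[:,0]-.5)<.035)&(P[:,1]<.25)&(P[:,1]>-.2)]; print('tail y',np.sort(t[:,1])[-20:].round(4))
s=grab_frame('side'); cv2.imwrite('pics/s6.png',cv2.resize(s['pixels'][60:360,200:520],None,fx=1.9,fy=1.9))
"
```

```text
[ 0.49755659 -0.18650636  0.07574763] [-1.01553602  5.94670567  4.62661922]
trans cm [-2.59 -0.11  0.07] rot [-0.002 -0.002  0.003] j6 -0.5 rows>= 1.0
[492.7 -19.6 295.7  46.3 -88. ]
tail y [0.1344 0.1347 0.1347 0.1348 0.1348 0.1349 0.135  0.135  0.1352 0.1355
 0.1358 0.1359 0.1372 0.1372 0.1374 0.1377 0.1377 0.1378 0.1379 0.1379]
```

View pics/s6.png

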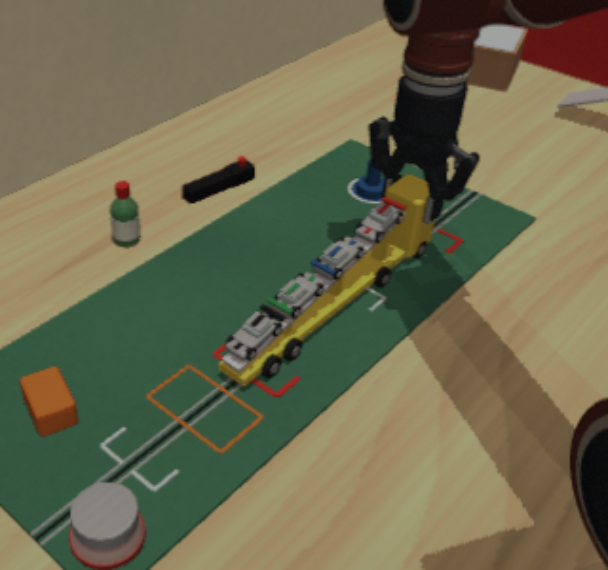

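The side view shows the loaded lorry sliding straight with all four cars aboard. The orange rectangle (205,408) is now uncovered, and 26 mm remain.

Request:
send_rows:
  steps:
    - {"translation": [-0.2, 0, 0], "delta_rot": [0, 0, 0], "jaw": 4.5}
    - {"translation": [-0.6, -0.05, 0], "delta_rot": [0, 0, 0], "jaw": 4.5}
    - {"translation": [-1.2, -0.1, 0], "delta_rot": [0, 0, 0], "jaw": 4.5}
    - {"translation": [-1.8, -0.1, 0], "delta_rot": [0, 0, 0], "jaw": 4.5}
    - {"translation": [-2.3, -0.1, 0], "delta_rot": [0, 0, 0], "jaw": 4.5}
    - {"translation": [-2.6, -0.1, 0], "delta_rot": [0, 0, 0], "jaw": 4.5}
    - {"translation": [-2.6, -0.1, 0], "delta_rot": [0, 0, 0], "jaw": 4.5}
    - {"translation": [-2.6, -0.1, 0], "delta_rot": [0, 0, 0], "jaw": 4.5}

```text
time: 53.8
tool_pos: [0.4967, -0.2126, 0.0758]
tool_rot: [-0.002, 0.706, 0.708, 0.0]
contact_force: [-0.0, 5.8, 5.5]
gripper_width: 0.577
grasp_force: 63.8
```

Request:
send_rows:
  steps:
    - {"translation": [0, 0, 0], "delta_rot": [0, 0, 0], "jaw": 4.5}
    - {"translation": [0, 0, 0], "delta_rot": [0, 0, 0], "jaw": 4.5}
    - {"translation": [0, 0, 0], "delta_rot": [0, 0, 0], "jaw": 4.5}
    - {"translation": [0, 0, 0], "delta_rot": [0, 0, 0], "jaw": 5.2}
    - {"translation": [0, 0, 0], "delta_rot": [0, 0, 0], "jaw": 6}
    - {"translation": [0, 0, 0], "delta_rot": [0, 0, 0], "jaw": 7}
    - {"translation": [0, 0, 0], "delta_rot": [0, 0, 0], "jaw": 7.5}
    - {"translation": [0, 0, 0], "delta_rot": [0, 0, 0], "jaw": 7.5}

```text
time: 54.6
tool_pos: [0.4962, -0.2136, 0.0753]
tool_rot: [-0.001, 0.706, 0.708, -0.001]
contact_force: [-0.0, -0.8, 0.2]
gripper_width: 0.877
grasp_force: 0.0
```

Request:
send_rows:
  steps:
    - {"translation": [0, 0, 0], "delta_rot": [0, 0, 0], "jaw": 7.5}
    - {"translation": [0, 0, -2], "delta_rot": [0, 0, 0], "jaw": 7.5}
    - {"translation": [0, 0, -5], "delta_rot": [0, 0, 0], "jaw": 7.5}
    - {"translation": [0, 0, -9], "delta_rot": [0, 0, 0], "jaw": 7.5}
    - {"translation": [0, 0, -12], "delta_rot": [0, 0, 0], "jaw": 7.5}
    - {"translation": [0, 0, -12], "delta_rot": [0, 0, 0], "jaw": 7.5}
    - {"translation": [0, 0, -12], "delta_rot": [0, 0, 0], "jaw": 7.5}
    - {"translation": [0, 0, -12], "delta_rot": [0, 0, 0], "jaw": 7.5}

```text
time: 55.4
tool_pos: [0.4958, -0.2131, 0.1938]
tool_rot: [-0.002, 0.706, 0.708, -0.001]
contact_force: [-0.5, -0.8, -0.3]
gripper_width: 0.879
grasp_force: 0.0
```

Request:
send_rows:
  steps:
    - {"translation": [4, 0, 0], "delta_rot": [0, 0, 0], "jaw": 7.5}
    - {"translation": [9, 0, 0], "delta_rot": [0, 0, 0], "jaw": 7.5}
    - {"translation": [14, 0, 0], "delta_rot": [0, 0, 0], "jaw": 7.5}
    - {"translation": [18, 0, 0], "delta_rot": [0, 0, 0], "jaw": 7.5}
    - {"translation": [20, 0, 0], "delta_rot": [0, 0, 0], "jaw": 7.5}
    - {"translation": [20, 0, 0], "delta_rot": [0, 0, 0], "jaw": 7.5}
    - {"translation": [20, 0, 0], "delta_rot": [0, 0, 0], "jaw": 7.5}
    - {"translation": [20, 0, 0], "delta_rot": [0, 0, 0], "jaw": 7.5}

```text
time: 56.2
tool_pos: [0.4956, -0.0144, 0.1946]
tool_rot: [-0.002, 0.706, 0.708, -0.002]
contact_force: [-0.2, -0.5, 0.1]
gripper_width: 0.878
grasp_force: 0.0
```

```bash
cat >> h.py <<'E'
def marks(f,kind):
    hsv=cv2.cvtColor(f["pixels"],cv2.COLOR_BGR2HSV); P=cloud(f)
    m=cv2.inRange(hsv,(6,140,90),(20,255,255)) if kind=='orange' else cv2.inRange(hsv,(0,150,80),(5,255,255))|cv2.inRange(hsv,(176,150,80),(180,255,255))
    m=(m>0)&(abs(P[...,2]-.006)<.008)&(abs(P[...,0]-.56)<.15)&(abs(P[...,1])<.38)
    n,l,st,ce=cv2.connectedComponentsWithStats(m.astype(np.uint8))
    for i in range(1,n):
        if st[i,4]>12:
            q=atz(f,np.argwhere(l==i)[:,::-1],.006); print(kind,ce[i].round(1),st[i,4],rect(q[:,:2]),q[:,:2].min(0).round(4),q[:,:2].max(0).round(4))
E
python3 -c "
from h import *
from plant import *
print(state()['tool_pos'])
f=cab('wrist'); marks(f,'orange'); marks(f,'red'); crew('wrist')
f=cab('top'); pickle.dump(f,open('top9.pkl','wb')); marks(f,'orange'); marks(f,'red'); crew('top')
cv2.imwrite('pics/t9.png',cv2.resize(f['pixels'][160:300,180:480],None,fx=2.6,fy=2.6))
"
```

```text
[ 0.49564117 -0.01441864  0.19459903]Traceback (most recent call last):
  File "<string>", line 5, in <module>
    f=cab('wrist'); marks(f,'orange'); marks(f,'red'); crew('wrist')
  File "h.py", line 76, in cab
    n,l,st,ce=cv2.connectedComponentsWithStats(m.astype(np.uint8)); i=1+st[1:,4].argmax(); q=P[l==i]
                                                                        ~~~~~~~~~~~~~~~^^
ValueError: attempt to get argmax of an empty sequence
```

```bash
python3 -c "
from h import *
from plant import *
f=grab_frame('wrist'); marks(f,'orange'); marks(f,'red'); P=cloud(f)
b=P[(P[...,2]>.03)&(P[...,2]<.045)&(P[...,0]>.55)&(P[...,1]>.2)]; print('bumper wrist',len(b), rect(b[:,:2]) if len(b)>50 else '')
q=P[(P[...,2]>.02)&(P[...,2]<.13)&(abs(P[...,0]-.5)<.04)&(P[...,1]<.2)]; print('tail y',np.percentile(q[:,1],99.8))
f=cab('top'); pickle.dump(f,open('top9.pkl','wb')); marks(f,'orange'); marks(f,'red'); crew('top'); P=cloud(f)
b=P[(P[...,2]>.025)&(P[...,2]<.045)&(P[...,0]>.55)&(P[...,0]<.7)&(P[...,1]>.2)&(P[...,1]<.37)]; print('bumper top',len(b),rect(b[:,:2]))
cv2.imwrite('pics/t9.png',cv2.resize(f['pixels'][160:300,180:480],None,fx=2.6,fy=2.6))
"
```

```text
orange [258.1   6. ] 13 [442.4 151.7   9.7   0.8 -87.5] [0.4422 0.1469] [0.443  0.1566]
orange [370.1  10.3] 29 [544.7 148.1  18.2   7.5  39.1] [0.5353 0.1453] [0.5497 0.1568]
orange [320.  10.] 93 [4.993e+02 1.485e+02 8.460e+01 1.000e-01 1.000e-01] [0.457  0.1484] [0.5416 0.1486]
orange [284.  14.] 47 [ 4.661e+02  1.452e+02  4.250e+01  0.000e+00 -1.000e-01] [0.4448 0.1451] [0.4873 0.1452]
orange [360.7  85.3] 26 [540.   84.6  11.3   5.9 -87.4] [0.5368 0.079 ] [0.5432 0.09  ]
red [278.9  60.3] 446 [460.2 105.8  53.2  26.1  48.3] [0.4493 0.0797] [0.4872 0.1174]
red [353.6  59.8] 435 [532.1 106.2  52.6  26.  -47.9] [0.5052 0.0799] [0.5428 0.1176]
red [284.6 347.2] 123 [ 457.4 -240.7   37.7   13.6  -88.6] [ 0.4505 -0.2595] [ 0.4646 -0.222 ]
red [347.8 347.7] 114 [ 537.8 -240.3   38.6   13.7   83.6] [ 0.5294 -0.259 ] [ 0.5439 -0.2214]
bumper wrist 0 
tail y 0.11071686539440741
top cab [ 496.9 -211.9   49.2   47.4  -89.9] z 0.1009 ext [ 0.4731 -0.2365] [ 0.5205 -0.1873]
orange [293.  272.9] 13 [449.5 100.   34.    2.6  85.7] [0.4492 0.0829] [0.452  0.1168]
red [288.  245.9] 27 [525.6 115.2  34.1  12.4 -19.4] [0.5084 0.1037] [0.5396 0.1179]
red [413.  242.1] 26 [ 539.2 -241.8   38.5   14.6   65.9] [ 0.5247 -0.2566] [ 0.5418 -0.2218]
red [289.6 268.1] 34 [461.2 107.7  48.   21.9  45.7] [0.452  0.0829] [0.4858 0.1172]
red [413.2 272. ] 28 [ 453.3 -241.4   34.7   12.3  -70.4] [ 0.4508 -0.2557] [ 0.4649 -0.2239]
top 0.012 [422. 219.] 145 [ 604.3 -269.9   43.5   40.4  -88.1] z95 0.032 y -0.292 -0.248
top 0.012 [391. 251.] 26 [ 514.2 -171.7   33.5    8.4  -89.5] z95 0.035 y -0.188 -0.155
top 0.045 [427. 218.] 52 [ 6.041e+02 -2.700e+02  1.740e+01  1.700e+01 -1.000e-01] z95 0.073 y -0.279 -0.262
top 0.045 [398. 257.] 42 [ 495.2 -184.8   46.4    7.9   -0.6] z95 0.077 y -0.189 -0.181
bumper top 296 [601.3 287.6  60.   38.9 -18. ]
```

View pics/t9.png

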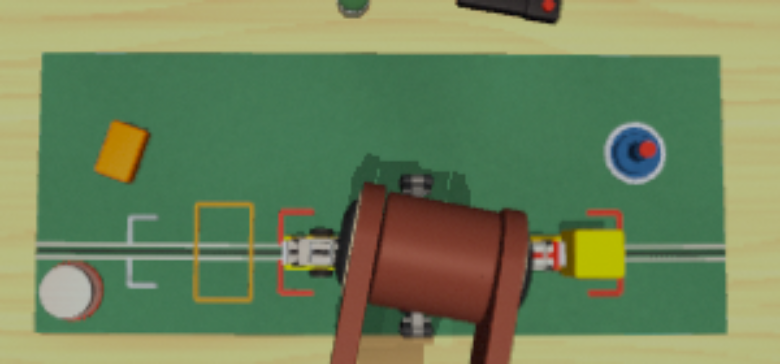

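The top view shows the lorry nearly in place in the red bay and the crew at the pad centre (635,152). The orange rectangle is at (223,252) and the bumper at (122,152). I had worked out the bay and pad earlier at the wrong height, so I'm recomputing both on the board plane.

```bash
python3 -c "
from h import *
g=pickle.load(open('top0.pkl','rb')); print('pad',atz(g,[[424,218.3]],.006).round(4))
hs=cv2.cvtColor(g['pixels'],cv2.COLOR_BGR2HSV)
m=cv2.inRange(hs,(0,120,60),(5,255,255))|cv2.inRange(hs,(175,120,60),(180,255,255)); m[:235]=0;m[280:]=0
n,l,st,ce=cv2.connectedComponentsWithStats(m); C=[]
for i in range(1,n):
  if st[i,4]>20 and 270<ce[i][0]<430: q=atz(g,np.argwhere(l==i)[:,::-1],.006);print('red0',ce[i].round(1),q[:,:2].min(0).round(4),q[:,:2].max(0).round(4))
f=pickle.load(open('top9.pkl','rb')); hs=cv2.cvtColor(f['pixels'],cv2.COLOR_BGR2HSV)
print(hs[238,262:268].tolist(), hs[245:248,254].tolist())
m=cv2.inRange(hs,(8,120,90),(30,255,255)); m[:234]=0;m[280:]=0;m[:,:248]=0;m[:,284:]=0
q=atz(f,np.argwhere(m)[:,::-1],.006); print('square',m.sum()//255,rect(q[:,:2]),q[:,:2].min(0),q[:,:2].max(0))
go(.4965,-.2130,.19,.0)
"
```

```text
pad [[ 0.6072 -0.2751  0.006 ]]
red0 [290.4 243.5] [0.5169 0.081 ] [0.5398 0.1179]
red0 [413.8 243.6] [ 0.5076 -0.2566] [ 0.5418 -0.2218]
red0 [414.3 270.1] [ 0.4508 -0.2559] [ 0.4877 -0.2239]
red0 [386.7 265.7] [ 0.4648 -0.1724] [ 0.479  -0.1581]
red0 [290.2 269.6] [0.4494 0.0829] [0.4745 0.1171]
[[21, 209, 179], [21, 208, 180], [21, 207, 180], [21, 207, 180], [21, 204, 180], [21, 204, 180]] [[47, 99, 124], [46, 100, 123], [47, 100, 122]]
square 176 [495.3 178.4 104.6  65.3   0.6] [0.44267762 0.14569048] [0.54778517 0.21104563]
trans cm [-19.85   0.02   0.53] rot [-0.003 -0.     0.002] j6 -0.18 rows>= 4.0
```

Request:
send_rows:
  steps:
    - {"translation": [-5, 0, 0], "delta_rot": [0, 0, 0], "jaw": 7.5}
    - {"translation": [-10, 0, 0], "delta_rot": [0, 0, 0], "jaw": 7.5}
    - {"translation": [-14, 0, 0], "delta_rot": [0, 0, 0], "jaw": 7.5}
    - {"translation": [-18, 0, 0], "delta_rot": [0, 0, 0], "jaw": 7.5}
    - {"translation": [-19.9, 0, 0], "delta_rot": [0, 0, 0], "jaw": 7.5}
    - {"translation": [-19.9, 0, 0], "delta_rot": [0, 0, 0], "jaw": 7.5}
    - {"translation": [-19.9, 0, 0], "delta_rot": [0, 0, 0], "jaw": 7.5}
    - {"translation": [-19.9, 0, 0], "delta_rot": [0, 0, 0], "jaw": 7.5}

```text
time: 57.2
tool_pos: [0.4965, -0.2118, 0.1953]
tool_rot: [-0.001, 0.706, 0.708, -0.001]
contact_force: [0.1, -0.2, -0.2]
gripper_width: 0.88
grasp_force: 0.0
```

Request:
send_rows:
  steps:
    - {"translation": [0, 0, 3], "delta_rot": [0, 0, 0], "jaw": 7.5}
    - {"translation": [0, 0, 7], "delta_rot": [0, 0, 0], "jaw": 7.5}
    - {"translation": [0, 0, 10], "delta_rot": [0, 0, 0], "jaw": 7.5}
    - {"translation": [0, 0, 11.3], "delta_rot": [0, 0, 0], "jaw": 7.5}
    - {"translation": [0, 0, 11.8], "delta_rot": [0, 0, 0], "jaw": 7.5}
    - {"translation": [0, 0, 11.8], "delta_rot": [0, 0, 0], "jaw": 7.5}
    - {"translation": [0, 0, 11.8], "delta_rot": [0, 0, 0], "jaw": 7.5}
    - {"translation": [0, 0, 11.8], "delta_rot": [0, 0, 0], "jaw": 7.5}

```text
time: 58.0
tool_pos: [0.4975, -0.2132, 0.0795]
tool_rot: [0.001, 0.706, 0.708, -0.001]
contact_force: [0.1, -0.1, 0.2]
gripper_width: 0.88
grasp_force: 0.0
```

Request:
send_rows:
  steps:
    - {"translation": [0, 0, 0], "delta_rot": [0, 0, 0], "jaw": 6.5}
    - {"translation": [0, 0, 0], "delta_rot": [0, 0, 0], "jaw": 5.8}
    - {"translation": [0, 0, 0], "delta_rot": [0, 0, 0], "jaw": 5.4}
    - {"translation": [0, 0, 0], "delta_rot": [0, 0, 0], "jaw": 5}
    - {"translation": [0, 0, 0], "delta_rot": [0, 0, 0], "jaw": 4.5}
    - {"translation": [0, 0, 0], "delta_rot": [0, 0, 0], "jaw": 4.5}
    - {"translation": [0, 0, 0], "delta_rot": [0, 0, 0], "jaw": 4.5}
    - {"translation": [0, 0, 0], "delta_rot": [0, 0, 0], "jaw": 4.5}

```text
time: 58.8
tool_pos: [0.4967, -0.2127, 0.078]
tool_rot: [-0.001, 0.706, 0.708, -0.001]
contact_force: [0.0, 1.3, 4.2]
gripper_width: 0.579
grasp_force: 63.5
```

```bash
python3 -c "
from h import *
go(.4963,-.2190,.075,0)"
```

```text
trans cm [-0.63 -0.04  0.3 ] rot [-0.002  0.     0.003] j6 -0.54 rows>= 1.0
```

Next I slide it 6 mm further, release, rise, and go towards the bumper.

Request:
send_rows:
  steps:
    - {"translation": [-0.1, 0, 0], "delta_rot": [0, 0, 0], "jaw": 4.5}
    - {"translation": [-0.25, 0, 0], "delta_rot": [0, 0, 0], "jaw": 4.5}
    - {"translation": [-0.4, 0, 0], "delta_rot": [0, 0, 0], "jaw": 4.5}
    - {"translation": [-0.55, 0, 0], "delta_rot": [0, 0, 0], "jaw": 4.5}
    - {"translation": [-0.6, 0, 0], "delta_rot": [0, 0, 0], "jaw": 4.5}
    - {"translation": [-0.6, 0, 0], "delta_rot": [0, 0, 0], "jaw": 4.5}
    - {"translation": [-0.6, 0, 0], "delta_rot": [0, 0, 0], "jaw": 4.5}
    - {"translation": [-0.6, 0, 0], "delta_rot": [0, 0, 0], "jaw": 4.5}

```text
time: 59.6
tool_pos: [0.4967, -0.2168, 0.078]
tool_rot: [-0.002, 0.706, 0.708, 0.0]
contact_force: [0.5, 8.5, 7.5]
gripper_width: 0.577
grasp_force: 64.1
```

Request:
send_rows:
  steps:
    - {"translation": [0, 0, 0], "delta_rot": [0, 0, 0], "jaw": 5}
    - {"translation": [0, 0, 0], "delta_rot": [0, 0, 0], "jaw": 5.8}
    - {"translation": [0, 0, 0], "delta_rot": [0, 0, 0], "jaw": 6.6}
    - {"translation": [0, 0, 0], "delta_rot": [0, 0, 0], "jaw": 7.5}
    - {"translation": [0, 0, 0], "delta_rot": [0, 0, 0], "jaw": 7.5}
    - {"translation": [0, 0, -2], "delta_rot": [0, 0, 0], "jaw": 7.5}
    - {"translation": [0, 0, -6], "delta_rot": [0, 0, 0], "jaw": 7.5}
    - {"translation": [0, 0, -11], "delta_rot": [0, 0, 0], "jaw": 7.5}

```text
time: 60.4
tool_pos: [0.4948, -0.2178, 0.1858]
tool_rot: [-0.004, 0.706, 0.708, -0.002]
contact_force: [1.1, -1.0, -0.3]
gripper_width: 0.878
grasp_force: 0.0
```

Request:
send_rows:
  steps:
    - {"translation": [4, 0, -1], "delta_rot": [0, 0, 0], "jaw": 6.5}
    - {"translation": [8.5, 1, -1], "delta_rot": [0, 0, 0], "jaw": 6.5}
    - {"translation": [13.3, 2, -1], "delta_rot": [0, 0, 0], "jaw": 6.5}
    - {"translation": [18, 3, -1], "delta_rot": [0, 0, 0], "jaw": 6.5}
    - {"translation": [22.7, 4, -1], "delta_rot": [0, 0, 0], "jaw": 6.5}
    - {"translation": [27.4, 5, -1], "delta_rot": [0, 0, 0], "jaw": 6.5}
    - {"translation": [32.1, 6, -1], "delta_rot": [0, 0, 0], "jaw": 6.5}
    - {"translation": [36.5, 7, -1], "delta_rot": [0, 0, 0], "jaw": 6.5}

```text
time: 61.2
tool_pos: [0.5655, 0.1487, 0.1973]
tool_rot: [-0.001, 0.706, 0.708, -0.001]
contact_force: [0.0, -0.7, -0.9]
gripper_width: 0.763
grasp_force: 0.0
```

Request:
send_rows:
  steps:
    - {"translation": [0, 0, 0], "delta_rot": [0, 0, 0], "jaw": 6.5}
    - {"translation": [0, 0, 0], "delta_rot": [0, 0, 0], "jaw": 6.5}
    - {"translation": [0, 0, 0], "delta_rot": [0, 0, 0], "jaw": 6.5}
    - {"translation": [0, 0, 0], "delta_rot": [0, 0, 0], "jaw": 6.5}
    - {"translation": [0, 0, 0], "delta_rot": [0, 0, 0], "jaw": 6.5}
    - {"translation": [0, 0, 0], "delta_rot": [0, 0, 0], "jaw": 6.5}
    - {"translation": [0, 0, 0], "delta_rot": [0, 0, 0], "jaw": 6.5}
    - {"translation": [0, 0, 0], "delta_rot": [0, 0, 0], "jaw": 6.5}

```text
time: 62.0
tool_pos: [0.5655, 0.1464, 0.1974]
tool_rot: [-0.001, 0.706, 0.708, -0.001]
contact_force: [-0.7, 0.1, 0.6]
gripper_width: 0.761
grasp_force: 0.0
```

```bash
python3 -c "
from h import *
from plant import *
f=cab('top'); crew('top'); P=cloud(f)
b=P[(P[...,2]>.025)&(P[...,2]<.045)&(P[...,0]>.55)&(P[...,0]<.7)&(P[...,1]>.2)&(P[...,1]<.37)]; print('bumper top',len(b),rect(b[:,:2]) if len(b)>5 else '')
floor()
go(.6025,.287,.15,np.deg2rad(-18.5+90))
go(.6025,.287,.15,np.deg2rad(-18.5))
"
```

```text
top cab [ 495.4 -216.2   49.6   47.4  -86.3] z 0.1007 ext [ 0.4705 -0.2413] [ 0.518  -0.1908]
top 0.012 [422. 219.] 144 [ 605.3 -269.2   43.1   42.4   18.1] z95 0.029 y -0.293 -0.248
top 0.012 [383. 251.] 78 [ 515.6 -157.    71.8   11.2  -89.8] z95 0.034 y -0.193 -0.121
top 0.012 [378. 265.] 21 [ 473.8 -138.4   22.7    5.7  -89.7] z95 0.033 y -0.15 -0.127
top 0.045 [427. 218.] 53 [ 603.5 -269.1   18.4   16.4   75.9] z95 0.073 y -0.278 -0.261
top 0.045 [400. 258.] 49 [ 495.  -188.5   46.6   10.6    1. ] z95 0.079 y -0.194 -0.183
bumper top 10 [ 5.872e+02  3.109e+02  1.700e+01  3.000e+00 -4.000e-01]
[359.  33.] 3732 [602.9 287.   60.8  41.1 -18.5]
[265. 275.] 1920 [510.7   9.9 199.9  40.7 -82.1]
trans cm [14.02  3.76  4.73] rot [-0.002 -0.002 -1.245] j6 0.12 rows>= 9.0
trans cm [14.02  3.76  4.73] rot [-0.003  0.     0.326] j6 0.12 rows>= 4.0
```

Request:
send_rows:
  steps:
    - {"translation": [3, 0.8, 0], "delta_rot": [0, 0, 0.08], "jaw": 8.2}
    - {"translation": [6.5, 1.7, 0], "delta_rot": [0, 0, 0.16], "jaw": 8.2}
    - {"translation": [10, 2.7, 1], "delta_rot": [0, 0, 0.24], "jaw": 8.2}
    - {"translation": [13, 3.5, 3], "delta_rot": [0, 0, 0.326], "jaw": 8.2}
    - {"translation": [14, 3.8, 6], "delta_rot": [0, 0, 0.326], "jaw": 8.2}
    - {"translation": [14, 3.8, 8], "delta_rot": [0, 0, 0.326], "jaw": 8.2}
    - {"translation": [14, 3.8, 8], "delta_rot": [0, 0, 0.326], "jaw": 8.2}
    - {"translation": [14, 3.8, 8], "delta_rot": [0, 0, 0.326], "jaw": 8.2}

```text
time: 62.95
tool_pos: [0.6027, 0.2867, 0.1172]
tool_rot: [-0.001, 0.812, 0.584, -0.001]
contact_force: [-0.0, 1.4, 0.9]
gripper_width: 0.956
grasp_force: 0.0
```

Request:
send_rows:
  steps:
    - {"translation": [0, 0, 0], "delta_rot": [0, 0, 0], "jaw": 8.2}
    - {"translation": [0, 0, 0], "delta_rot": [0, 0, 0], "jaw": 8.2}
    - {"translation": [0, 0, 0], "delta_rot": [0, 0, 0], "jaw": 8.2}
    - {"translation": [0, 0, 0], "delta_rot": [0, 0, 0], "jaw": 8.2}
    - {"translation": [0, 0, 0], "delta_rot": [0, 0, 0], "jaw": 8.2}
    - {"translation": [0, 0, 0], "delta_rot": [0, 0, 0], "jaw": 8.2}
    - {"translation": [0, 0, 0], "delta_rot": [0, 0, 0], "jaw": 8.2}
    - {"translation": [0, 0, 0], "delta_rot": [0, 0, 0], "jaw": 8.2}

```text
time: 63.75
tool_pos: [0.6027, 0.2868, 0.1172]
tool_rot: [-0.001, 0.812, 0.584, -0.001]
contact_force: [0.3, 0.1, -0.6]
gripper_width: 0.964
grasp_force: 0.0
```

```bash
python3 -c "
from h import *
floor()
go(.6027,.287,.026,np.deg2rad(-18.5))
"
```

```text
[115. 206.] 4808 [455.1 340.4  61.5  61.5 -37.4]
[315. 212.] 4458 [603.5 287.6  60.2  39.7 -19. ]
trans cm [0.03 0.01 9.12] rot [-0.003  0.001  0.   ] j6 0.65 rows>= 2.0
```

Request:
send_rows:
  steps:
    - {"translation": [0.05, 0.05, 3], "delta_rot": [0, 0, 0], "jaw": 8.2}
    - {"translation": [0.05, 0.05, 6], "delta_rot": [0, 0, 0], "jaw": 8.2}
    - {"translation": [0.05, 0.05, 8.3], "delta_rot": [0, 0, 0], "jaw": 8.2}
    - {"translation": [0.05, 0.05, 9.1], "delta_rot": [0, 0, 0], "jaw": 8.2}
    - {"translation": [0.05, 0.05, 9.1], "delta_rot": [0, 0, 0], "jaw": 8.2}
    - {"translation": [0.05, 0.05, 9.1], "delta_rot": [0, 0, 0], "jaw": 8.2}
    - {"translation": [0.05, 0.05, 9.1], "delta_rot": [0, 0, 0], "jaw": 8.2}
    - {"translation": [0.05, 0.05, 9.1], "delta_rot": [0, 0, 0], "jaw": 7.5}

```text
time: 64.6
tool_pos: [0.6043, 0.2875, 0.0281]
tool_rot: [-0.001, 0.812, 0.584, 0.0]
contact_force: [-0.4, 0.5, 0.1]
gripper_width: 0.875
grasp_force: 0.0
```

Request:
send_rows:
  steps:
    - {"translation": [0, 0, 0], "delta_rot": [0, 0, 0], "jaw": 7}
    - {"translation": [0, 0, 0], "delta_rot": [0, 0, 0], "jaw": 6.5}
    - {"translation": [0, 0, 0], "delta_rot": [0, 0, 0], "jaw": 6}
    - {"translation": [0, 0, 0], "delta_rot": [0, 0, 0], "jaw": 5.6}
    - {"translation": [0, 0, 0], "delta_rot": [0, 0, 0], "jaw": 5.4}
    - {"translation": [0, 0, 0], "delta_rot": [0, 0, 0], "jaw": 5.4}
    - {"translation": [0, 0, 0], "delta_rot": [0, 0, 0], "jaw": 5.4}
    - {"translation": [0, 0, 0], "delta_rot": [0, 0, 0], "jaw": 5.4}

```text
time: 65.4
tool_pos: [0.6036, 0.2873, 0.0269]
tool_rot: [-0.001, 0.812, 0.584, -0.001]
contact_force: [-1.1, 0.7, 6.6]
gripper_width: 0.69
grasp_force: 65.5
```

```bash
python3 -c "
from h import *
go(.4957,.1772,.026,0.003)
"
```

```text
trans cm [-13.86  -6.74   0.11] rot [-0.002 -0.    -0.326] j6 0.65 rows>= 4.0
```

Request:
send_rows:
  steps:
    - {"translation": [-1, -0.5, 0], "delta_rot": [0, 0, -0.03], "jaw": 5.4}
    - {"translation": [-2.5, -1.2, 0], "delta_rot": [0, 0, -0.07], "jaw": 5.4}
    - {"translation": [-4.5, -2.2, 0], "delta_rot": [0, 0, -0.11], "jaw": 5.4}
    - {"translation": [-6.5, -3.2, 0], "delta_rot": [0, 0, -0.16], "jaw": 5.4}
    - {"translation": [-8.5, -4.2, 0], "delta_rot": [0, 0, -0.21], "jaw": 5.4}
    - {"translation": [-10.5, -5.1, 0], "delta_rot": [0, 0, -0.26], "jaw": 5.4}
    - {"translation": [-12.3, -6, 0], "delta_rot": [0, 0, -0.3], "jaw": 5.4}
    - {"translation": [-13.4, -6.5, 0], "delta_rot": [0, 0, -0.326], "jaw": 5.4}

```text
time: 66.2
tool_pos: [0.499, 0.1803, 0.0269]
tool_rot: [-0.001, 0.706, 0.709, 0.0]
contact_force: [0.9, 1.5, 2.4]
gripper_width: 0.689
grasp_force: 65.4
```

Request:
send_rows:
  steps:
    - {"translation": [0, 0, 0], "delta_rot": [0, 0, 0], "jaw": 5.4}
    - {"translation": [0, 0, 0], "delta_rot": [0, 0, 0], "jaw": 5.4}
    - {"translation": [0, 0, 0], "delta_rot": [0, 0, 0], "jaw": 5.4}
    - {"translation": [0, 0, 0], "delta_rot": [0, 0, 0], "jaw": 5.4}
    - {"translation": [0, 0, 0], "delta_rot": [0, 0, 0], "jaw": 5.4}
    - {"translation": [0, 0, 0], "delta_rot": [0, 0, 0], "jaw": 5.4}
    - {"translation": [0, 0, 0], "delta_rot": [0, 0, 0], "jaw": 5.4}
    - {"translation": [0, 0, 0], "delta_rot": [0, 0, 0], "jaw": 5.4}

```text
time: 67.0
tool_pos: [0.4986, 0.1799, 0.0269]
tool_rot: [-0.001, 0.706, 0.708, -0.002]
contact_force: [-5.2, -3.9, 9.6]
gripper_width: 0.69
grasp_force: 66.1
```

```bash
python3 -c "
from h import *
go(.4957,.1772,.026,0.003)
"
```

```text
trans cm [-0.27 -0.29  0.09] rot [-0.005  0.002  0.   ] j6 0.2 rows>= 1.0
```

Request:
send_rows:
  steps:
    - {"translation": [-0.15, -0.15, 0], "delta_rot": [0, 0, 0], "jaw": 5.4}
    - {"translation": [-0.25, -0.27, 0], "delta_rot": [0, 0, 0], "jaw": 5.4}
    - {"translation": [-0.25, -0.27, 0], "delta_rot": [0, 0, 0], "jaw": 5.4}
    - {"translation": [-0.25, -0.27, 0], "delta_rot": [0, 0, 0], "jaw": 5.4}
    - {"translation": [-0.25, -0.27, 0], "delta_rot": [0, 0, 0], "jaw": 6.2}
    - {"translation": [-0.25, -0.27, 0], "delta_rot": [0, 0, 0], "jaw": 7}
    - {"translation": [-0.25, -0.27, 0], "delta_rot": [0, 0, 0], "jaw": 8.2}
    - {"translation": [-0.25, -0.27, 0], "delta_rot": [0, 0, 0], "jaw": 8.2}

```text
time: 67.8
tool_pos: [0.4956, 0.178, 0.0259]
tool_rot: [-0.001, 0.706, 0.708, -0.002]
contact_force: [0.1, 0.3, 0.3]
gripper_width: 0.957
grasp_force: 0.0
```

Request:
send_rows:
  steps:
    - {"translation": [0, 0, 0], "delta_rot": [0, 0, 0], "jaw": 8.2}
    - {"translation": [0, 0, 0], "delta_rot": [0, 0, 0], "jaw": 8.2}
    - {"translation": [0, 0, -3], "delta_rot": [0, 0, 0], "jaw": 8.2}
    - {"translation": [0, 0, -7], "delta_rot": [0, 0, 0], "jaw": 8.2}
    - {"translation": [0, 0, -12], "delta_rot": [0, 0, 0], "jaw": 8.2}
    - {"translation": [0, 0, -17], "delta_rot": [0, 0, 0], "jaw": 8.2}
    - {"translation": [0, 0, -18], "delta_rot": [0, 0, 0], "jaw": 8.2}
    - {"translation": [0, 0, -18], "delta_rot": [0, 0, 0], "jaw": 8.2}

```text
time: 68.6
tool_pos: [0.4985, 0.1785, 0.2099]
tool_rot: [0.001, 0.706, 0.708, 0.002]
contact_force: [-0.7, 0.2, 0.6]
gripper_width: 0.962
grasp_force: 0.0
```

Request:
send_rows:
  steps:
    - {"translation": [4, 0, 0], "delta_rot": [0, 0, 0], "jaw": 8.2}
    - {"translation": [8, 0, 0], "delta_rot": [0, 0, 0], "jaw": 8.2}
    - {"translation": [12, -3, 0], "delta_rot": [0, 0, 0], "jaw": 8.2}
    - {"translation": [16, -6, 0], "delta_rot": [0, 0, 0], "jaw": 8.2}
    - {"translation": [20, -8, 0], "delta_rot": [0, 0, 0], "jaw": 8.2}
    - {"translation": [23, -8, 0], "delta_rot": [0, 0, 0], "jaw": 8.2}
    - {"translation": [25, -8, 0], "delta_rot": [0, 0, 0], "jaw": 8.2}
    - {"translation": [25, -8, 0], "delta_rot": [0, 0, 0], "jaw": 8.2}

```text
time: 69.4
tool_pos: [0.4143, 0.4289, 0.2035]
tool_rot: [-0.002, 0.705, 0.709, -0.003]
contact_force: [0.6, -0.2, 1.0]
gripper_width: 0.965
grasp_force: 0.0
```

```bash
python3 -c "
from h import *
from plant import *
print(state()['tool_pos'])
f=cab('top'); crew('top'); P=cloud(f)
b=P[(P[...,2]>.025)&(P[...,2]<.045)&(abs(P[...,0]-.5)<.05)&(abs(P[...,1]-.178)<.04)]; print('bumper',len(b),rect(b[:,:2]))
hs=cv2.cvtColor(f['pixels'],cv2.COLOR_BGR2HSV)
m=(cv2.inRange(hs,(8,120,90),(30,255,255))>0)&(P[...,2]<.014)&(abs(P[...,0]-.5)<.065)&(abs(P[...,1]-.178)<.045)
q=atz(f,np.argwhere(m)[:,::-1],.006); print('square',rect(q[:,:2]))
q=P[(P[...,2]>.012)&(P[...,2]<.12)&(abs(P[...,0]-.5)<.04)&(P[...,1]<.14)&(P[...,1]>-.27)]; print('lorry',rect(q[:,:2]))
cv2.imwrite('pics/t10.png',cv2.resize(f['pixels'][160:300,180:480],None,fx=2.6,fy=2.6))
"
```

```text
[0.41433434 0.42891203 0.20345243]
top cab [ 494.3 -216.2   50.5   47.2  -89.8] z 0.101 ext [ 0.4706 -0.2415] [ 0.5179 -0.1909]
top 0.012 [422. 219.] 145 [ 604.3 -268.2   42.4   41.8   19.3] z95 0.035 y -0.291 -0.247
top 0.012 [383. 251.] 79 [ 515.6 -156.9   72.6   11.2  -89.8] z95 0.035 y -0.193 -0.121
top 0.012 [378. 265.] 20 [ 473.8 -137.8   22.5    5.6  -89.8] z95 0.033 y -0.149 -0.127
top 0.045 [427. 218.] 52 [ 604.  -268.7   17.6   16.    82.1] z95 0.073 y -0.278 -0.26
top 0.045 [400. 258.] 49 [ 495.1 -187.1   46.3   12.3    0.9] z95 0.079 y -0.194 -0.181
bumper 327 [495.3 179.5  58.1  39.3   0.5]
square [495.3 178.4 104.6  65.3   0.6]
lorry [501.2 -66.3 398.   71.8  88.2]
```

View pics/t10.png

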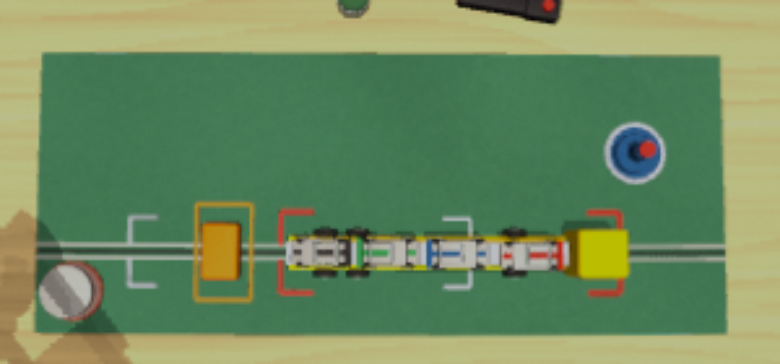

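The top view shows the lorry centred in the red bay with four cars on its deck. The bumper sits squarely in the orange rectangle at (221,251), the crew is on the pad, and the arm is clear.

```bash
python3 -c "
from plant import *
print(job_done())"
```

```text
the job is handed in; nothing more can be done
None
```

The job is handed in, with no verdict returned: the last top-camera check showed the lorry within about 3 mm of the red bay centre with all four cars on its deck, the bumper within about 1 mm of its rectangle, and the crew (put back once after being knocked off) upright about 5–7 mm from the pad centre.

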